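Refit the hook-in cover of the dry-block heater

ROBOT

A 6-joint arm with a two-finger parallel gripper is mounted at the origin on the work surface. World frame = base frame: x ahead of the robot, y to its left, z up, the work surface at z = 0. Lengths are in m, angles in degrees, forces in N, time in s.
With the tool pointing down it reaches from about 0.375 to 0.75 m from the base axis. Payload 9 kg.
Tool frame: the origin (TCP) lies on the centre line of the jaws, within the pads' length; the fingertips stand 19 mm ahead of it and the grasp point (between the pads) is the TCP; z points along the fingers, y is the direction in which the jaws open and shut (so a half turn about z gives the same grasp; the last joint's range is limited). The gripper opens to 85 mm and grips with 20 to 120 N. Pads are 22 mm wide; open, the fingers measure 114 mm over their backs; the gripper's body (76 mm by 85 mm) begins 54 mm behind the grasp point. The pads swing forward as they close: fully open they stand 13 mm farther back than shut.
Start: joints at [-82.145, 5.964, 5.575, 89.605, 0, 77.527], TCP at [0.208, -0.563, 0.25] pointing down, gripper open.
Joint ranges: [-171.21, 171.21], [-48.23, 106.86], [-62.78, 66.21], [-105.2, 120.99], [-86.42, 89.51], [-180, 180]. Speed limits (degrees/s): [127.2, 127.2, 147.25, 180, 180, 180].

INTERFACE

Orientations are given as [roll, pitch, yaw] about the fixed x, y, z axes, in that order (R = Rz(yaw) Ry(pitch) Rx(roll)).
In Python, from cell import env gives the robot as it stands.
- The arm moves only by the shell command python3 -m pendant 'ROWS' [OPENING] [FORCE]. ROWS is JSON, a list of rows, each an object with "translation": the shift along the tool's x, y, z in cm, a list of three; "rot": the turn, a rotation vector about the tool's x, y, z in rad, a list of three. In form: [{"translation": [x, y, z], "rot": [rx, ry, rz]}, ...]. A call has 1 to 8 rows; each row shifts and turns the commanded pose from where the row before left it, along the tool's axes as they then stand; what a row does not reach is not made up. A row lasts 1/8 s, in which the tool goes at most 62.5 mm and 10.7 degrees, less where a joint would pass 70% of its speed; a pose out of reach is approached as far as the arm can. A call with a gripper value outside its range is refused whole. OPENING is the gripper command: -1 is shut, 1 is fully open, values between are in proportion, set as the call begins (- or left out, the last holds). The fingers move at their own pace and stop on an object; FORCE is the grip in N (left out, the last holds). Time passes only in rows, so rows that do not move let the fingers close. It gives the time, the measured TCP pose, the force and the opening at its end, in the units of the state.
- env.observe(): the state, without advancing time (a new reading comes with each control period).
- env.snapshot(name): name is "scene" or "top" or "wrist"; returns the picture (480x640x3 uint8, red, green, blue); there is no depth.
- env.camera_model(name): a dict with "camera_matrix" (3x3 intrinsics, pixels), "k1" (the pictures are not rectified: a ray, as slopes to the right and down, at radius r is drawn at 1 + k1 r^2 times it, then the intrinsics apply), "view" (4x4, takes a point from world to camera coordinates). Camera axes: x right, y down, z forward; pixel columns grow to the right and rows downward; lengths in m; the calibration is good to about 2 mm. A picture is of the moment at which its call begins: read the wrist's pose just before it. camera_model takes no time and is no camera call; for the wrist camera it gives the pose at the moment of the call.
- env.finish_job(): hands the job in, once; it reports no verdict.
The state is a dict: "t": time; "q": joint angles; "qvel": joint speeds; "tau": joint torques, N m; "tool_pos": TCP position; "ee_rot": TCP orientation; "contact_force": force on the tool from outside, world axes, zero at the start; "moment": the same for the moment, N m; "width": opening from 0.0 (shut) to 1.0 (fully open).
Only numpy, scipy, OpenCV 4.12 (cv2) and the standard library are available. Lean on these libraries where they do the work, as an engineer would, in place of code of your own. Each camera call takes 0.05 s, during which the arm holds its last target.

TASK

Take the red-handled spatula off the open block heater and lay it flat inside the steel tray. Then fit the heater's cover: hook its two blue tabs under the blue lip with the cover tilted, swing the cover down and press its free edge until it lies fully home, held under the orange spring catch. Let go of everything and do not shift or knock over the bottles, glassware and small things standing about.

Things in the scene. Friction and masses are not known exactly. Their poses are not given: they have to be found in the camera images.
- heater: White fixed block heater, 200 (x) x 160 (y) mm; origin: centre of its underside, on the bench. Side walls 68 mm tall, inner faces at y = +-53 mm; bottom of the well 35 mm up, tube caps to 48 mm. Wall at -x: 80 mm tall, with the blue lip. Wall at +x: inner face x = +66.5 mm, 66 mm tall, with the catch in its middle and a black catch housing behind it (x 82 to 98 mm, y +-25 mm, 80 mm tall).
- heater_lip (a point): On the ledge level (58 mm up), straight below the inner edge of the blue lip, half-way along it, x = -67 mm in the heater; heater's axes. The lip overhangs 9.5 mm, from here in -x to the wall; underside 69 mm, top 80 mm above the bench. So the undercut is 11 mm high, 9.5 mm deep, open over the recess's full width (106 mm).
- heater_seat (a point): Centre of the recess at the level of the ledge round the well on which the fitted cover lies, 58 mm up; the middle of the fitted cover's underside comes here. Heater's axes, and the fitted cover's axes point the same way. The fitted cover has 1.5 mm play each way along x, 3 mm along y.
- catch (a joint): Orange spring catch, 30 mm wide: 0 = out over the recess, to 0.008 m pushed back in +x. Slippery wedge nose with 45 degree faces, tip at x = +61.5 mm, 67 mm up, ramp top 73 mm up. Spring 3.6 N + 1.2 N per mm. The cover laid on it stays some 10 mm (4 degrees) too high at its free edge; 5 to 15 N down near that edge snaps it under, where it stays.
- cover_grip (a point): Loose cover: teal plate 130 (x) x 100 (y) x 6 mm, with a blue upright rib across its middle, 12 mm thick (x), 60 long (y), 30 tall; about 0.25 kg. This point is the rib's centre, over the plate's centre, 21 mm above the underside (rib top 36, plate top 6). z is the plate's normal, -x points to the tabs. It starts flat on the bench, rib up.
- cover_tabs (a point): Half-way between the tips of the cover's two blue tabs, on the underside, 75 mm along the cover's -x from its middle. The tabs stick out 10 mm beyond the -x edge, are 20 mm wide, centred at y = +-30 mm, 4 mm thick, flush with the underside. Cover's axes.
- cover_press (a point): Where to press: on the plate's top (6 mm above the underside), 55 mm along +x from the middle, 10 mm from the free edge, marked by an orange strip. Cover's axes.
- spatula_grip (a point): Loose spatula, starts flat across the heater's side walls over the well, underside 68 mm above the bench. 190 mm long: red handle 110 x 14 x 12 mm, steel blade 80 x 20 x 3 mm; 60 g. This point lies near its balance, in the handle, 6 mm above its underside; x runs to the blade tip 120 mm away, the handle's end is 70 mm away in -x.
- tray: Fixed steel tray, 240 (x) x 140 (y) x 22 mm, walls and floor 4 mm thick, origin at the centre of its underside on the bench.
- flask: Bystander, to be left alone: conical glass flask, 76 mm across the foot, 120 mm tall; origin at the centre of its underside.
- white_bottle: Bystander, to be left alone: white plastic bottle with red cap, 60 mm across, 120 mm tall; origin at the centre of its underside.
- amber_bottle: Bystander, to be left alone: amber glass bottle with blue cap, 60 mm across, 130 mm tall; origin at the centre of its underside.
- beaker: Bystander, to be left alone: glass beaker, 68 mm across, 85 mm tall; origin at the centre of its underside.
- vial_green: Bystander, to be left alone: small glass vial with green cap, 28 mm across, 45 mm tall; origin at the centre of its underside.
- vial_blue: Bystander, to be left alone: small glass vial with blue cap, 28 mm across, 45 mm tall; origin at the centre of its underside.
- stopper_box: Bystander, to be left alone: small yellow two-part box, 60 x 50 x 25 mm; origin at the centre of its underside.
There are look-alikes about, which are no part of the job. What is shaped like the part that bears cover_grip but yellow is not meant.

How it is judged (in metres and radians):
On the way, in this order (a step that is already met when the one before it is completed fails the run):
1. the spatula lies flat in the tray (x of spatula_grip in the frame of tray between -0.105 and 0.105 m and y of spatula_grip in the frame of tray between -0.062 and 0.062 m and z of spatula_grip in the frame of tray below 0.016 m and angle between spatula_grip's own z axis and vertical below 0.12 rad), for 0.2 s.
2. the cover's tabs are under the lip while the cover is still tilted (x of cover_tabs in the frame of heater below -0.07 m and z of cover_tabs in the frame of heater between 0.054 and 0.067 m and y of cover_tabs in the frame of heater between -0.008 and 0.008 m and angle between the z axis of cover_tabs and the z axis of heater, either way round above 0.05 rad), for 0.1 s.
At the end, for the whole second after the job is handed in: Spatula flat on the tray floor, its grip point inside the walls (tilt < 0.12 rad). Cover seated: tab tips >= 3 mm under the lip, both edges within 2.5 mm of seated height, tilt to heater < 0.025 rad, turned < 0.08 rad, within 6 mm sideways; catch back over the free edge (< 5 mm) (all of step 1 and x of cover_tabs in the frame of heater below -0.07 m and z of cover_tabs in the frame of heater between 0.055 and 0.0605 m and z of cover_press in the frame of heater between 0.061 and 0.0663 m and y of cover_tabs in the frame of heater between -0.006 and 0.006 m and angle between the z axis of cover_tabs and the z axis of heater, either way round below 0.025 rad and angle between the x axis of cover_tabs and the x axis of heater, either way round below 0.08 rad and value of joint catch below 0.005 m and velocity of joint catch below 0.01 m/s and angle between cover_tabs's own z axis and vertical below 0.1 rad); the robot touches nothing.
It fails at once if a bystander is shifted more than 20 mm or tipped over (distance of any of flask, white_bottle, amber_bottle, beaker, vial_green, vial_blue, stopper_box from where it was at the start of the episode above 0.02 m or angle between any of flask, white_bottle, amber_bottle, beaker, vial_green, vial_blue, stopper_box's own z axis and vertical above 0.5 rad).
It also fails if it takes over 61 s, if anything falls off the work surface, if the arm or the gripper's body presses on something with over 40 N, if the wrist force passes 120 N, or if a joint passes its speed limit or range.

## Working session

There is one attempt and no reset: what is moved stays moved. The work goes in short steps, Python scripts to look and compute and a shell command to move; the robot and the scene stay as the last step left them, time stands still between calls to the robot, and variables do not carry over. Pictures are saved under pics/ and viewed, and the job is handed in when it is done.

```bash
ls; mkdir -p pics
python3 - <<'E'
from cell import env
import cv2,json
for n in ["scene","top","wrist"]:
    m=env.camera_model(n); print(n,m)
    cv2.imwrite(f"pics/{n}0.png",env.snapshot(n)[:,:,::-1])
print(env.observe())
E
```

```text
pics
scene {'camera_matrix': array([[590.57295198,   0.        , 321.62589868],
       [  0.        , 590.57295198, 239.22215237],
       [  0.        ,   0.        ,   1.        ]]), 'k1': -0.031116863188891498, 'view': array([[-0.08568224,  0.99612378,  0.01989907,  0.01652889],
       [ 0.75597115,  0.07800888, -0.64994018, -0.33850834],
       [-0.64897317, -0.04064521, -0.75972481,  1.63504001],
       [ 0.        ,  0.        ,  0.        ,  1.        ]])}
top {'camera_matrix': array([[595.15109315,   0.        , 325.08892778],
       [  0.        , 595.15109315, 239.64702158],
       [  0.        ,   0.        ,   1.        ]]), 'k1': 0.016685188343397474, 'view': array([[ 0.02224119, -0.99975065, -0.00199319, -0.00305514],
       [-0.99704985, -0.02203451, -0.07352607,  0.53185693],
       [ 0.07346381,  0.00362261, -0.9972913 ,  1.52655301],
       [ 0.        ,  0.        ,  0.        ,  1.        ]])}
wrist {'camera_matrix': array([[335.95830231,   0.        , 323.56988411],
       [  0.        , 335.95830231, 236.11735543],
       [  0.        ,   0.        ,   1.        
[... 231 characters left out ...]
 [ 0.        ,  0.        ,  0.        ,  1.        ]])}
{'t': 0.15, 'q': array([-8.21432581e+01,  5.99039245e+00,  5.53968199e+00,  8.96057932e+01,
       -2.85391929e-04,  7.75276962e+01]), 'qvel': array([ 0.02291318, -0.04621901,  0.08887697, -0.04786968,  0.01105869,
       -0.10647642]), 'tau': array([ 3.14910634e-03, -5.57355809e+01,  5.04007566e+01,  1.24915922e-02,
       -3.14936533e-04,  4.59063742e-06]), 'tool_pos': array([ 0.20843207, -0.56239059,  0.24972764]), 'ee_rot': array([-1.79944768e+02, -1.19243131e-02,  2.03290401e+01]), 'contact_force': array([-0.66457575, -0.6121258 ,  0.44513559]), 'moment': array([ 0.0343876 , -0.01960107, -0.00089703]), 'width': 0.9985338581693515}
```

View pics/scene0.png

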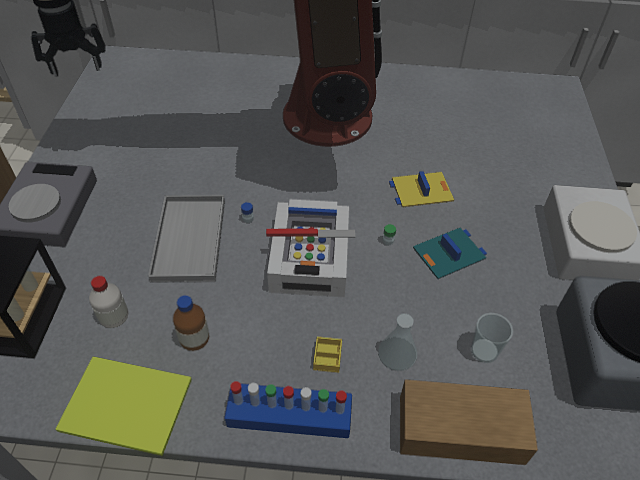

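View pics/top0.png

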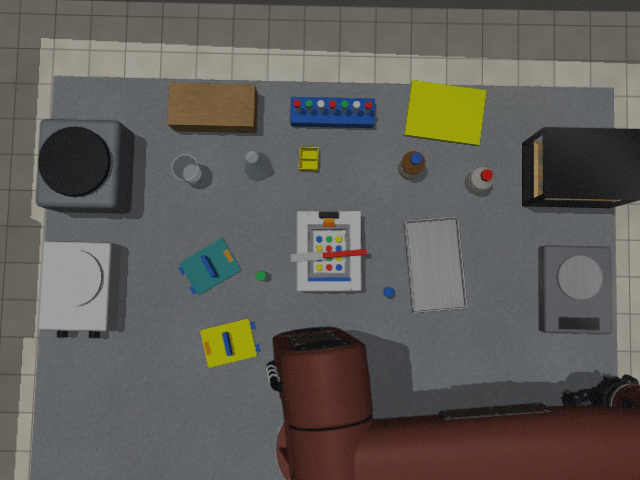

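View pics/wrist0.png

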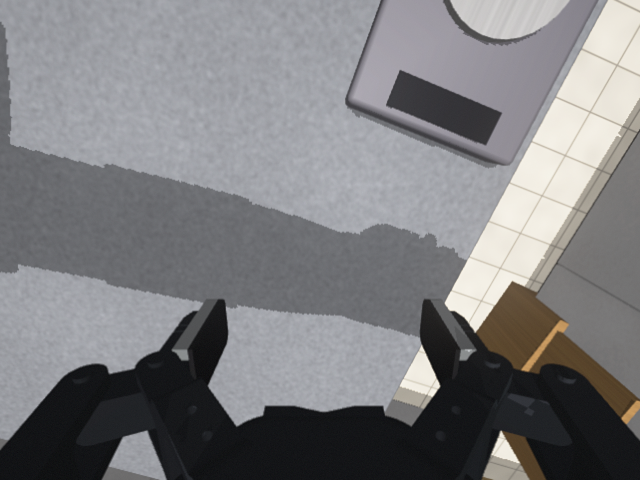

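The target cover candidates in the top view are a teal plate at (210,266) and a yellow plate at (228,343). The teal one matches the description and the yellow one is excluded. I'll confirm it in an enlarged crop and crop the heater too.

```bash
cat > h.py <<'E'
import numpy as np,cv2
from scipy.spatial.transform import Rotation as R
def pix2world(m,uv,z):
    K=m["camera_matrix"];k=m["k1"];V=m["view"]
    d=np.array([(uv[0]-K[0,2])/K[0,0],(uv[1]-K[1,2])/K[1,1]])
    s=d.copy()
    for _ in range(20): s=d/(1+k*(s@s))
    ray=V[:3,:3].T@np.array([s[0],s[1],1]); c=-V[:3,:3].T@V[:3,3]
    return c+ray*(z-c[2])/ray[2]
def world2pix(m,p):
    K=m["camera_matrix"];k=m["k1"];V=m["view"]
    c=V[:3,:3]@np.asarray(p)+V[:3,3]; s=c[:2]/c[2]; s=s*(1+k*(s@s))
    return np.array([K[0,0]*s[0]+K[0,2],K[1,1]*s[1]+K[1,2]])
E
python3 - <<'E'
import cv2
t=cv2.imread("pics/top0.png");s=cv2.imread("pics/scene0.png")
def c(i,x,y,w,h,f,n): cv2.imwrite("pics/"+n,cv2.resize(i[y:y+h,x:x+w],None,fx=f,fy=f,interpolation=cv2.INTER_CUBIC))
c(t,170,230,100,75,8,"c_cover.png")
c(t,275,200,100,100,6,"c_heat.png")
c(t,385,200,100,120,5,"c_tray.png")
E
```

```text
(no output)
```

View pics/c_cover.png

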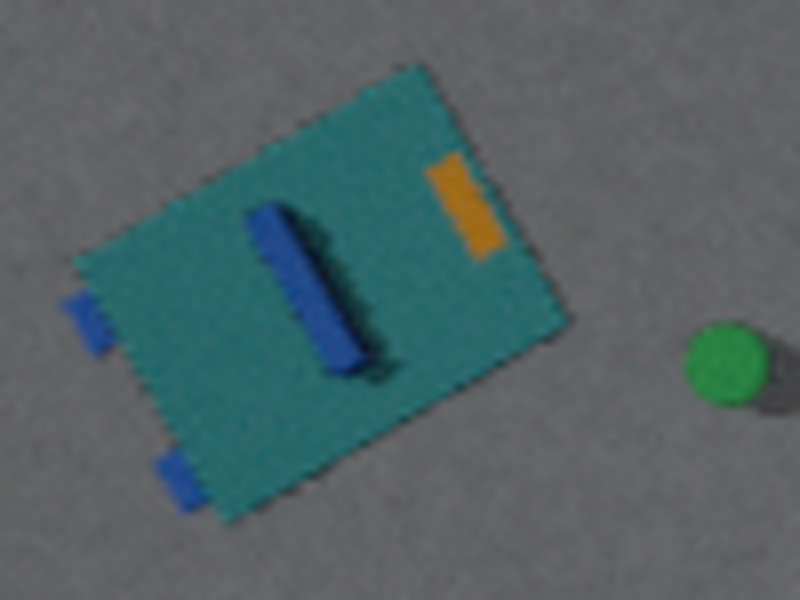

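View pics/c_heat.png

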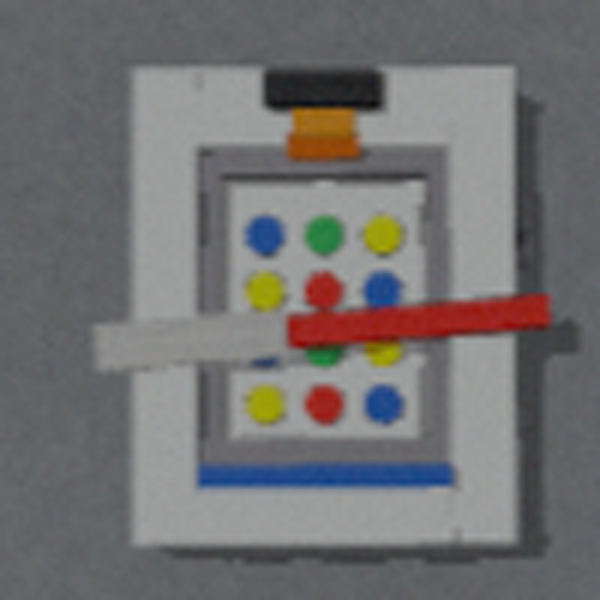

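View pics/c_tray.png

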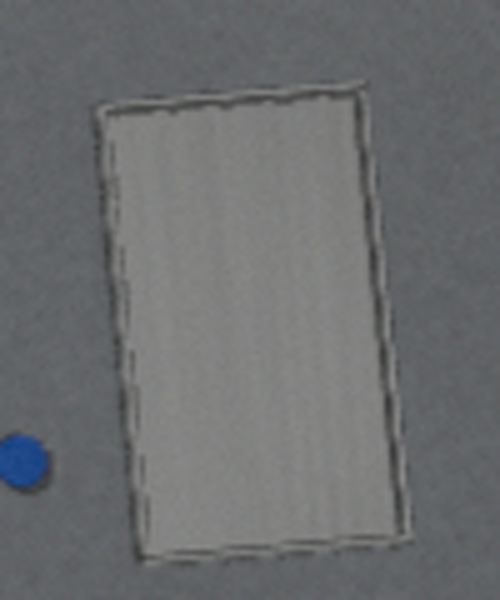

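The crop confirms the target: teal plate, blue rib, blue tabs at lower left (85,322)/(182,480) and orange strip at (466,205). Next I'll fit poses by least squares.

```bash
cat > pose.py <<'E'
from cell import env
from h import *
from scipy.optimize import least_squares
m=env.camera_model("top")
def full(o,f,p): return np.array([o[0]+(p[0]+.5)/f-.5,o[1]+(p[1]+.5)/f-.5])
def fit(pts,px,x0,m=m,z0=0):
    def P(x,p):
        c,s=np.cos(x[2]),np.sin(x[2]); return [x[0]+c*p[0]-s*p[1],x[1]+s*p[0]+c*p[1],p[2]+z0]
    f=lambda x:np.concatenate([world2pix(m,P(x,p))-q for p,q in zip(pts,px)])
    r=least_squares(f,x0,x_scale=[.1,.1,.1]); return r.x,r.fun
E
python3 - <<'E'
from pose import *
def show(n,r): print(n,np.round(r[0][:2],4),round(np.degrees(r[0][2]),2),"res",np.round(r[1],1))
H=lambda p:full((275,200),6,p)
show("heater",fit([[-.067,.053,.08],[-.067,-.053,.08],[.098,.025,.08],[.098,-.025,.08],[-.1,.08,.08],[-.1,-.08,.08],[.1,.08,.068],[.1,-.08,.068]],
 [H(p) for p in [(198,464),(454,462),(265,70),(383,70),(134,545),(518,545),(133,67),(516,67)]],[.5,0,0]))
show("spat",fit([[-.07,.0,.08],[.12,0,.071]],[H(p) for p in [(549,310),(95,347)]],[.5,0,1.57]))
C=lambda p:full((170,230),8,p)
show("cover",fit([[.065,.05,.006],[.065,-.05,.006],[-.065,-.05,.006],[-.065,.05,.006]],[C(p) for p in [(418,64),(571,321),(230,525),(74,262)]],[.5,.2,-1]))
show("coverR",fit([[0,.03,.036],[0,-.03,.036]],[C(p) for p in [(264,206),(346,373)]],[.5,.2,-1]))
T=lambda p:full((385,200),5,p)
show("tray",fit([[.12,.07,.022],[.12,-.07,.022],[-.12,-.07,.022],[-.12,.07,.022]],[T(p) for p in [(98,106),(366,83),(411,540),(140,561)]],[.5,-.3,0]))
for n,uv,z in [("vg",C((727,363)),.045),("vb",T((20,460)),.045),("white",(487,175),.12),("amber",(417,159),.13),("flask",(252,157),.12),("box",(309,159),.025),("beaker",(192,173),.0)]:
    print(n,np.round(pix2world(m,uv,z)[:2],3))
E
```

```text
heater [ 0.5015 -0.0013] 1.43 res [-0.   0.2 -0.   0.4 -0.1 -0.2  0.2 -0.3 -0.3  0.   0.3 -0.2  0.2  0.1
 -0.3 -0. ]
spat [ 0.4936 -0.0248] 95.8 res [ 0.1 -0.  -0.1  0. ]
cover [0.4568 0.3077] -57.85 res [ 0.1 -0.6  0.2  0.1 -0.3  0.3  0.   0.2]
coverR [0.457  0.3078] -61.91 res [-0. -0.  0.  0.]
tray [ 0.4753 -0.2773] 5.93 res [-0.1 -0.8 -0.  -0.6  0.1  0.6 -0.   0.8]
vg [0.436 0.171]
vb [ 0.401 -0.155]
white [ 0.691 -0.384]
amber [ 0.725 -0.211]
flask [0.724 0.192]
box [0.742 0.055]
beaker [0.703 0.366]
```

```bash
cat > plan.py <<'E'
# print suggested rows from present pose to target; python3 plan.py x y z roll pitch yaw n
import sys
from cell import env
from h import *
def suggest(pos,rpy,n,start=None):
    o=env.observe() if start is None else None
    p0,r0=(np.array(o["tool_pos"]),R.from_euler("xyz",o["ee_rot"],degrees=True)) if start is None else start
    r1=R.from_euler("xyz",rpy,degrees=True); w=(r0.inv()*r1).as_rotvec()
    pos=np.array(pos); print("dist cm",np.round(100*np.linalg.norm(pos-p0),2),"tool-frame",np.round(100*r0.inv().apply(pos-p0),2),"rotvec",np.round(w,3))
    p,r=p0.copy(),r0
    for i in range(n):
        tgt=p0+(pos-p0)*(i+1)/n; rt=r0*R.from_rotvec(w*(i+1)/n)
        t=np.round(100*r.inv().apply(tgt-p),1); dw=np.round((r.inv()*rt).as_rotvec(),2)
        print(t.tolist(),dw.tolist()); p=p+r.apply(t/100); r=r*R.from_rotvec(dw)
    print("end",np.round(p,4),np.round(r.as_euler("xyz",degrees=True),2))
if __name__=="__main__":
    a=[float(v) for v in sys.argv[1:]]; suggest(a[:3],a[3:6],int(a[6]))
E
python3 plan.py .47 -.025 .25 180 0 95.8 11
```

```text
dist cm 59.77 tool-frame [ 4.32e+01 -4.13e+01  2.00e-02] rotvec [-1.000e-03 -1.000e-03 -1.317e+00]
[3.9, -3.8, 0.0] [-0.0, -0.0, -0.12]
[4.4, -3.2, 0.0] [-0.0, -0.0, -0.12]
[4.7, -2.7, 0.0] [-0.0, -0.0, -0.12]
[5.0, -2.2, 0.0] [-0.0, -0.0, -0.12]
[5.2, -1.5, 0.0] [-0.0, -0.0, -0.12]
[5.4, -0.9, 0.0] [-0.0, -0.0, -0.12]
[5.4, -0.2, 0.0] [-0.0, -0.0, -0.12]
[5.4, 0.4, 0.0] [-0.0, -0.0, -0.12]
[5.3, 1.1, 0.0] [-0.0, -0.0, -0.12]
[5.2, 1.7, 0.0] [-0.0, -0.0, -0.12]
[4.9, 2.3, 0.0] [-0.0, -0.0, -0.12]
end [ 0.4703 -0.0251  0.2502] [-1.800e+02 -6.000e-02  9.596e+01]
```

```bash
python3 -m pendant '[{"translation":[3.9,-3.8,0],"rot":[0,0,-0.12]},{"translation":[4.4,-3.2,0],"rot":[0,0,-0.12]},{"translation":[4.7,-2.7,0],"rot":[0,0,-0.12]},{"translation":[5.0,-2.2,0],"rot":[0,0,-0.12]},{"translation":[5.2,-1.5,0],"rot":[0,0,-0.12]},{"translation":[5.4,-0.9,0],"rot":[0,0,-0.12]},{"translation":[5.4,-0.2,0],"rot":[0,0,-0.12]},{"translation":[5.4,0.4,0],"rot":[0,0,-0.12]}]' 0.2 30
python3 -m pendant '[{"translation":[5.3,1.1,0],"rot":[0,0,-0.12]},{"translation":[5.2,1.7,0],"rot":[0,0,-0.12]},{"translation":[4.9,2.3,0],"rot":[0,0,-0.12]},{"translation":[0,0,0],"rot":[0,0,0]},{"translation":[0,0,0],"rot":[0,0,0]}]'
python3 - <<'E'
from cell import env
import cv2,pickle
o=env.observe();m=env.camera_model("wrist");im=env.snapshot("wrist")[:,:,::-1]
cv2.imwrite("pics/w1.png",im);pickle.dump((o,m),open("w1.pkl","wb"))
print(o["tool_pos"],o["ee_rot"],o["q"],o["width"])
import numpy as np
V=m["view"];print(-V[:3,:3].T@V[:3,3])
E
```

```text
t: 1.15
tool_pos: [0.399, -0.1701, 0.2502]
ee_rot: [180.0, 0.0, 75.5]
contact_force: [0.3, 0.2, 0.7]
width: 0.603
t: 1.78
tool_pos: [0.4701, -0.0255, 0.2501]
ee_rot: [-180.0, 0.0, 96.0]
contact_force: [-0.4, -0.1, 0.5]
width: 0.604
[ 0.47013374 -0.0254662   0.25005936] [-1.79963773e+02  9.70213053e-03  9.59555030e+01] [-1.90630931e+01 -1.66990949e+01 -1.58267657e+01  9.09010540e+01
 -2.41126685e-02  6.49814131e+01] 0.604006978662353
[0.46135484 0.05372359 0.37339088]
```

View pics/w1.png

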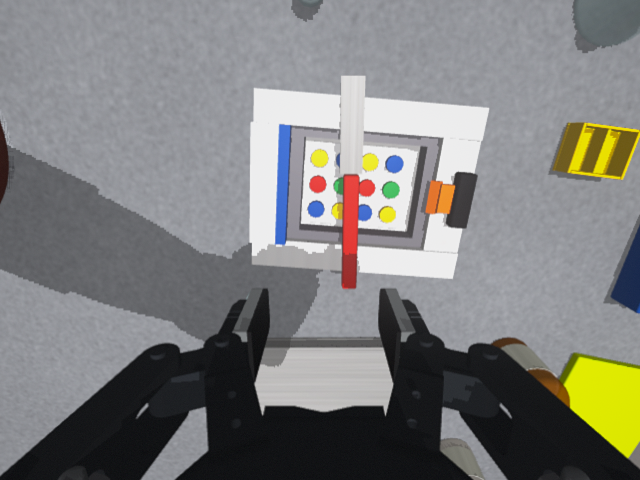

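Wrist view: the heater is centred near (350,185), with the lip at x≈284 and the catch near (436,197). The spatula runs from (352,77) at the tip to (349,287) at the handle end. I'll zoom in and refit.

Run:
```python
import cv2
t=cv2.imread("pics/w1.png")
cv2.imwrite("pics/w1c.png",cv2.resize(t[70:295,240:510],None,fx=2.66666,fy=2.66666,interpolation=cv2.INTER_CUBIC))
```

```text
(no output)
```

View pics/w1c.png

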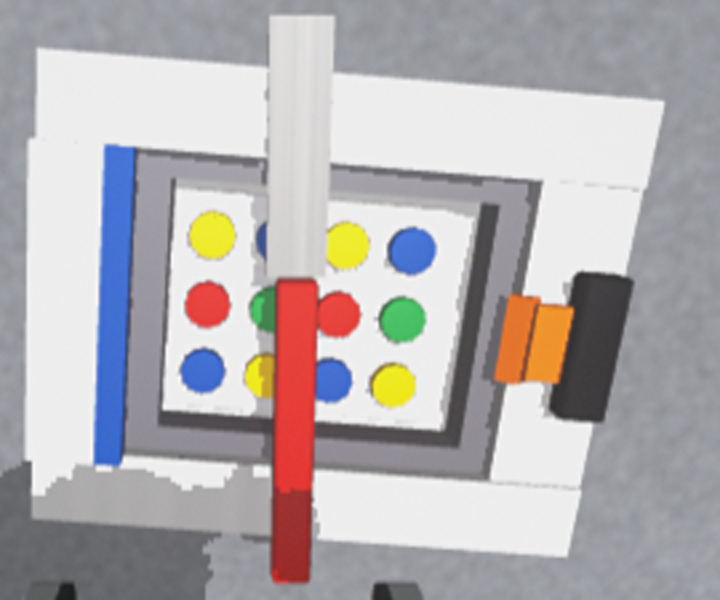

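Run:
```python
from pose import *
import pickle
o,m=pickle.load(open("w1.pkl","rb"))
f=8/3
W=lambda p:full((240,70),f,p)
def show(n,r): print(n,np.round(r[0][:2],4),round(np.degrees(r[0][2]),2),"res",np.round(r[1],1))
show("heater",fit([[-.067,.053,.08],[-.067,-.053,.08],[.0665,.053,.067],[.0665,-.053,.067],[-.1,.08,.068],[.1,.08,.068],[.1,-.08,.068],[-.1,-.08,.068]],
 [W(p) for p in [(134,148),(121,465),(541,181),(490,479),(37,47),(664,101),(568,557),(32,518)]],[.5,0,0],m))
show("spat",fit([[-.07,.007,.08],[-.07,-.007,.08],[.12,.01,.071],[.12,-.01,.071],[.04,.007,.08],[.04,-.007,.08]],[W(p) for p in [(272,582),(309,582),(269,15),(334,15),(277,280),(318,280)]],[.5,0,1.57],m))
```

```text
heater [0.5015 0.0015] 1.56 res [-0.1 -0.6 -0.4  0.7  1.1 -0.6 -0.   0.9 -0.3  0.3  0.2 -0.3 -0.3 -0.2
 -0.4  0.2]
spat [ 0.4933 -0.0226] 96.04 res [-0.3  1.1  0.3  1.1 -0.  -0.6 -0.  -0.7 -0.3 -0.1  0.4 -0.2]
```

```bash
python3 plan.py .4934 -.0237 .091 180 0 96 4
```

```text
dist cm 16.08 tool-frame [-0.    2.35 15.91] rotvec [-0.     0.    -0.002]
[-0.0, 0.6, 4.0] [-0.0, 0.0, -0.0]
[-0.0, 0.6, 4.0] [-0.0, 0.0, -0.0]
[-0.0, 0.6, 3.9] [-0.0, 0.0, -0.0]
[-0.0, 0.6, 4.0] [-0.0, 0.0, -0.0]
end [ 0.4939 -0.0236  0.0911] [-1.7997e+02  1.0000e-02  9.5880e+01]
```

```bash
python3 -m pendant '[{"translation":[0,1.2,3],"rot":[0,0,0]},{"translation":[0,1.15,4],"rot":[0,0,0]},{"translation":[0,0,4],"rot":[0,0,0]},{"translation":[0,0,3],"rot":[0,0,0]},{"translation":[0,0,1.9],"rot":[0,0,0]},{"translation":[0,0,0],"rot":[0,0,0]}]'
python3 -m pendant '[{"translation":[0,0,0],"rot":[0,0,0]},{"translation":[0,0,0],"rot":[0,0,0]},{"translation":[0,0,0],"rot":[0,0,0]},{"translation":[0,0,0],"rot":[0,0,0]}]' -1 40
python3 - <<'E'
from cell import env
import cv2
cv2.imwrite("pics/w2.png",env.snapshot("wrist")[:,:,::-1])
print(env.observe()["width"])
E
```

```text
t: 2.58
tool_pos: [0.4928, -0.0235, 0.0904]
ee_rot: [-179.9, -0.0, 95.9]
contact_force: [0.1, 0.4, 0.6]
width: 0.599
t: 3.08
tool_pos: [0.4946, -0.0233, 0.0928]
ee_rot: [179.9, 0.1, 96.0]
contact_force: [0.2, -1.3, 6.3]
width: 0.146
0.1494982040508606
```

View pics/w2.png

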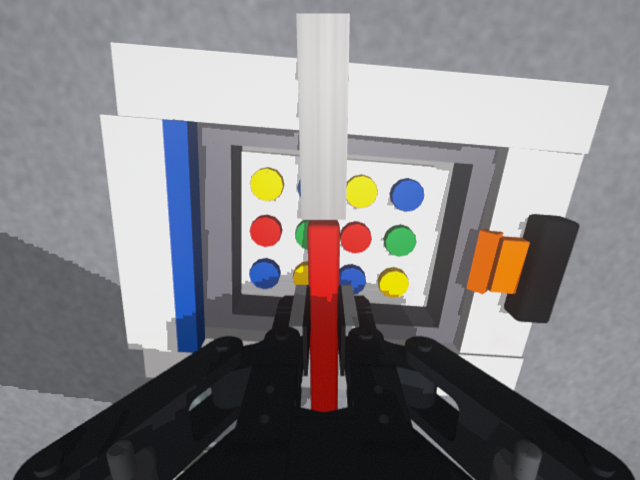

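```bash
python3 -m pendant '[{"translation":[0,0,-2],"rot":[0,0,0]},{"translation":[0,0,-4],"rot":[0,0,0]},{"translation":[0,0,-4],"rot":[0,0,0]},{"translation":[0,0,0],"rot":[0,0,0]}]'
python3 plan.py .4504 -.2799 .175 180 0 5.93 12
```

```text
t: 3.62
tool_pos: [0.4956, -0.0234, 0.195]
ee_rot: [179.7, 0.1, 96.0]
contact_force: [0.4, -0.3, -0.2]
width: 0.146
dist cm 26.12 tool-frame [-25.03  -7.17   2.03] rotvec [ 0.006 -0.002  1.572]
[-2.1, -0.6, 0.2] [0.0, -0.0, 0.13]
[-2.1, -0.3, 0.1] [0.0, -0.0, 0.13]
[-2.2, -0.1, 0.2] [0.0, -0.0, 0.13]
[-2.2, 0.3, 0.2] [0.0, -0.0, 0.13]
[-2.1, 0.5, 0.1] [0.0, -0.0, 0.13]
[-2.0, 0.8, 0.2] [0.0, -0.0, 0.14]
[-1.9, 1.0, 0.2] [0.0, -0.0, 0.13]
[-1.7, 1.3, 0.2] [0.0, -0.0, 0.13]
[-1.6, 1.5, 0.1] [0.0, -0.0, 0.13]
[-1.3, 1.7, 0.2] [0.0, -0.0, 0.13]
[-1.1, 1.9, 0.2] [0.0, -0.0, 0.13]
[-0.9, 2.0, 0.1] [0.0, -0.01, 0.13]
end [ 0.4503 -0.28    0.1753] [179.82   0.25   6.02]
```

```bash
python3 -m pendant '[{"translation":[-2.1,-0.6,0.2],"rot":[0,0,0.13]},{"translation":[-2.1,-0.3,0.1],"rot":[0,0,0.13]},{"translation":[-2.2,-0.1,0.2],"rot":[0,0,0.13]},{"translation":[-2.2,0.3,0.2],"rot":[0,0,0.13]},{"translation":[-2.1,0.5,0.1],"rot":[0,0,0.13]},{"translation":[-2.0,0.8,0.2],"rot":[0,0,0.14]},{"translation":[-1.9,1.0,0.2],"rot":[0,0,0.13]},{"translation":[-1.7,1.3,0.2],"rot":[0,0,0.13]}]'
python3 -m pendant '[{"translation":[-1.6,1.5,0.1],"rot":[0,0,0.13]},{"translation":[-1.3,1.7,0.2],"rot":[0,0,0.13]},{"translation":[-1.1,1.9,0.2],"rot":[0,0,0.13]},{"translation":[-0.9,2.0,0.1],"rot":[0,0,0.13]},{"translation":[0,0,0],"rot":[0,0,0]},{"translation":[0,0,0],"rot":[0,0,0]}]'
python3 - <<'E'
from cell import env
import cv2
cv2.imwrite("pics/w3.png",env.snapshot("wrist")[:,:,::-1])
cv2.imwrite("pics/s3.png",env.snapshot("scene")[:,:,::-1][100:300,100:370].repeat(2,0).repeat(2,1))
E
```

```text
t: 4.62
tool_pos: [0.463, -0.194, 0.1764]
ee_rot: [-179.9, 0.0, 35.6]
contact_force: [0.5, -1.2, -0.1]
width: 0.144
t: 5.38
tool_pos: [0.4481, -0.2787, 0.1708]
ee_rot: [-180.0, 0.0, 6.1]
contact_force: [0.1, 0.3, -0.6]
width: 0.147
```

View pics/w3.png

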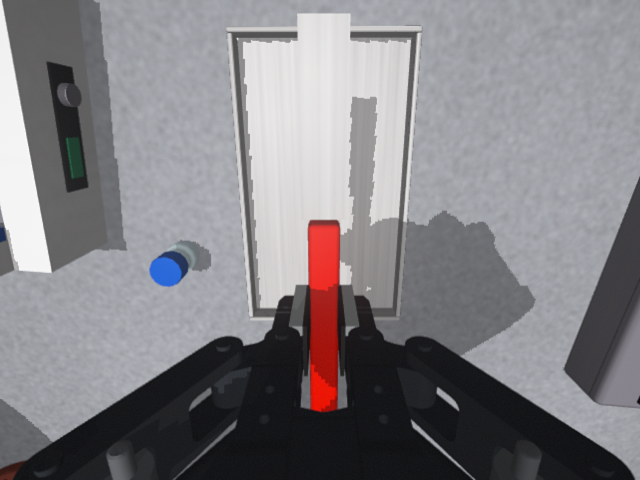

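View pics/s3.png

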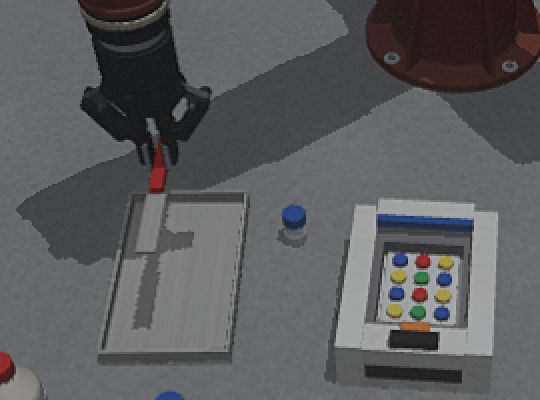

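Spatula is held level and lined up with the tray, so I'm lowering it.

```bash
python3 -m pendant '[{"translation":[0.2,0,3],"rot":[0,0,0]},{"translation":[0,0,4],"rot":[0,0,0]},{"translation":[0,0,4],"rot":[0,0,0]},{"translation":[0,0,2],"rot":[0,0,0]},{"translation":[0,0,0.6],"rot":[0,0,0]},{"translation":[0,0,0.4],"rot":[0,0,0]},{"translation":[0,0,0],"rot":[0,0,0]},{"translation":[0,0,0],"rot":[0,0,0]}]'
```

```text
t: 6.48
tool_pos: [0.4507, -0.2796, 0.0322]
ee_rot: [179.9, -0.0, 6.0]
contact_force: [0.2, 0.2, -0.4]
width: 0.148
```

```bash
python3 -m pendant '[{"translation":[0,0,0.2],"rot":[0,0,0]},{"translation":[0,0,0.1],"rot":[0,0,0]},{"translation":[0,0,0],"rot":[0,0,0]}]'
python3 -m pendant '[{"translation":[0,0,0],"rot":[0,0,0]},{"translation":[0,0,0],"rot":[0,0,0]},{"translation":[0,0,0],"rot":[0,0,0]}]' -0.2
python3 -m pendant '[{"translation":[0,0,-2],"rot":[0,0,0]},{"translation":[0,0,-5],"rot":[0,0,0]},{"translation":[0,0,-6],"rot":[0,0,0]},{"translation":[0,0,-6],"rot":[0,0,0]},{"translation":[0,0,0],"rot":[0,0,0]}]'
python3 - <<'E'
from cell import env
import cv2
cv2.imwrite("pics/w4.png",env.snapshot("wrist")[:,:,::-1])
E
```

```text
t: 6.85
tool_pos: [0.4503, -0.2794, 0.0288]
ee_rot: [180.0, -0.0, 6.0]
contact_force: [-2.1, 1.2, 5.5]
width: 0.145
t: 7.22
tool_pos: [0.4502, -0.2792, 0.0282]
ee_rot: [-180.0, 0.0, 6.0]
contact_force: [0.3, -0.0, 1.5]
width: 0.397
t: 7.85
tool_pos: [0.4519, -0.2809, 0.2239]
ee_rot: [179.6, -0.3, 6.0]
contact_force: [1.3, -0.2, 0.2]
width: 0.403
```

View pics/w4.png

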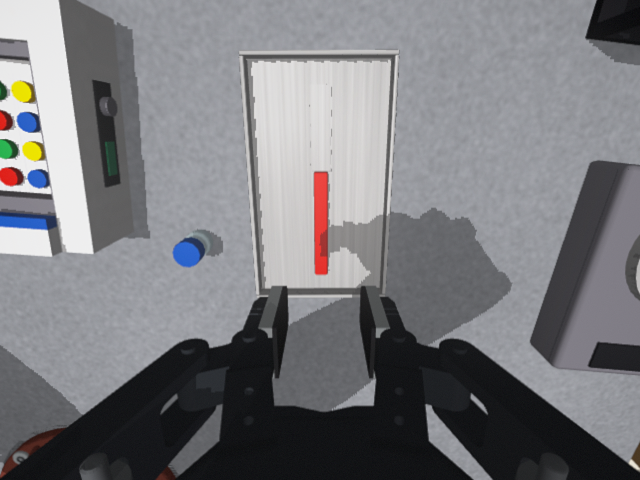

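Spatula lies flat in the tray: handle (321,172–273), blade up to about (320,85), all inside the walls. Now to the cover. I'm turning the long way round so the last joint stays within range.

```bash
python3 plan.py .45 0 .25 180 0 108 10
```

```text
dist cm 28.17 tool-frame [  2.82 -27.86  -3.02] rotvec [ 5.00e-03  1.00e-03 -1.78e+00]
[0.3, -2.8, -0.3] [0.0, 0.0, -0.18]
[0.8, -2.7, -0.3] [0.0, 0.0, -0.18]
[1.2, -2.5, -0.3] [0.0, 0.0, -0.17]
[1.7, -2.3, -0.3] [0.0, 0.0, -0.18]
[2.0, -1.9, -0.3] [0.0, 0.0, -0.18]
[2.3, -1.5, -0.3] [0.0, 0.0, -0.18]
[2.6, -1.1, -0.3] [0.0, 0.0, -0.18]
[2.7, -0.6, -0.3] [0.0, 0.0, -0.17]
[2.8, -0.2, -0.3] [0.0, 0.0, -0.18]
[2.8, 0.4, -0.3] [0.0, 0.0, -0.18]
end [ 4.499e-01 -1.000e-04  2.498e-01] [179.89   0.23 107.99]
```

```bash
python3 -m pendant '[{"translation":[0.3,-2.8,-0.3],"rot":[0,0,-0.18]},{"translation":[0.8,-2.7,-0.3],"rot":[0,0,-0.18]},{"translation":[1.2,-2.5,-0.3],"rot":[0,0,-0.18]},{"translation":[1.7,-2.3,-0.3],"rot":[0,0,-0.18]},{"translation":[2.0,-1.9,-0.3],"rot":[0,0,-0.18]},{"translation":[2.3,-1.5,-0.3],"rot":[0,0,-0.18]},{"translation":[2.6,-1.1,-0.3],"rot":[0,0,-0.18]},{"translation":[2.7,-0.6,-0.3],"rot":[0,0,-0.18]}]'
python3 -m pendant '[{"translation":[2.8,-0.2,-0.3],"rot":[0,0,-0.18]},{"translation":[2.8,0.4,-0.3],"rot":[0,0,-0.18]}]'
python3 plan.py .44 .27 .25 180 0 208 10
```

```text
t: 8.9
tool_pos: [0.4475, -0.0545, 0.2406]
ee_rot: [-179.9, -0.0, 88.8]
contact_force: [0.5, 1.1, -0.0]
width: 0.401
t: 9.15
tool_pos: [0.4459, 0.0017, 0.2466]
ee_rot: [-179.9, -0.1, 109.5]
contact_force: [0.3, 0.6, 0.1]
width: 0.4
dist cm 26.84 tool-frame [25.49  8.39 -0.32] rotvec [-0.    -0.003 -1.72 ]
[2.5, 0.8, -0.0] [-0.0, -0.0, -0.17]
[2.4, 1.3, -0.1] [-0.0, -0.0, -0.17]
[2.1, 1.6, 0.0] [0.0, -0.0, -0.18]
[1.8, 2.0, -0.0] [0.0, -0.0, -0.17]
[1.4, 2.3, -0.1] [0.0, -0.0, -0.17]
[1.1, 2.5, 0.0] [0.0, -0.0, -0.17]
[0.6, 2.6, -0.0] [0.0, -0.0, -0.17]
[0.1, 2.7, -0.1] [0.0, -0.0, -0.18]
[-0.3, 2.7, 0.0] [0.0, -0.0, -0.17]
[-0.8, 2.5, -0.0] [0.0, -0.0, -0.17]
end [0.4399 0.2699 0.2498] [ 1.7991e+02 -1.0000e-01 -1.5198e+02]
```

```bash
python3 -m pendant '[{"translation":[2.5,0.8,0],"rot":[0,0,-0.17]},{"translation":[2.4,1.3,0],"rot":[0,0,-0.17]},{"translation":[2.1,1.6,0],"rot":[0,0,-0.18]},{"translation":[1.8,2.0,0],"rot":[0,0,-0.17]},{"translation":[1.4,2.3,0],"rot":[0,0,-0.17]},{"translation":[1.1,2.5,0],"rot":[0,0,-0.17]},{"translation":[0.6,2.6,0],"rot":[0,0,-0.17]},{"translation":[0.1,2.7,0],"rot":[0,0,-0.18]}]'
python3 -m pendant '[{"translation":[-0.3,2.7,0],"rot":[0,0,-0.17]},{"translation":[-0.8,2.5,0],"rot":[0,0,-0.17]},{"translation":[0,0,0],"rot":[0,0,0]},{"translation":[0,0,0],"rot":[0,0,0]}]'
python3 - <<'E'
from cell import env
import cv2,pickle
o=env.observe();m=env.camera_model("wrist");im=env.snapshot("wrist")[:,:,::-1]
cv2.imwrite("pics/w5.png",im);pickle.dump((o,m),open("w5.pkl","wb"));print(o["q"])
E
```

```text
t: 10.15
tool_pos: [0.4424, 0.2162, 0.2464]
ee_rot: [-180.0, -0.1, -171.5]
contact_force: [-0.8, -0.6, -0.4]
width: 0.401
t: 10.65
tool_pos: [0.4418, 0.2683, 0.2472]
ee_rot: [-180.0, -0.1, -152.5]
contact_force: [0.0, -0.3, 0.2]
width: 0.402
[ 1.67635096e+01 -8.48394940e+00 -9.00925942e+00  8.95807038e+01
 -2.13347755e-02 -1.07823571e+01]
```

View pics/w5.png

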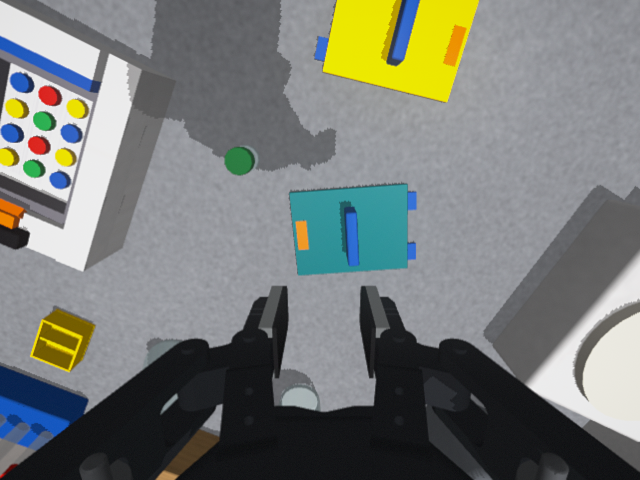

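Wrist view: teal cover at (350,230), tabs at right (411,200) and (411,250), orange strip at (302,235). The yellow decoy is at the top.

Run:
```python
import cv2
t=cv2.imread("pics/w5.png")
cv2.imwrite("pics/w5c.png",cv2.resize(t[170:290,275:435],None,fx=5,fy=5,interpolation=cv2.INTER_CUBIC))
```

```text
(no output)
```

View pics/w5c.png

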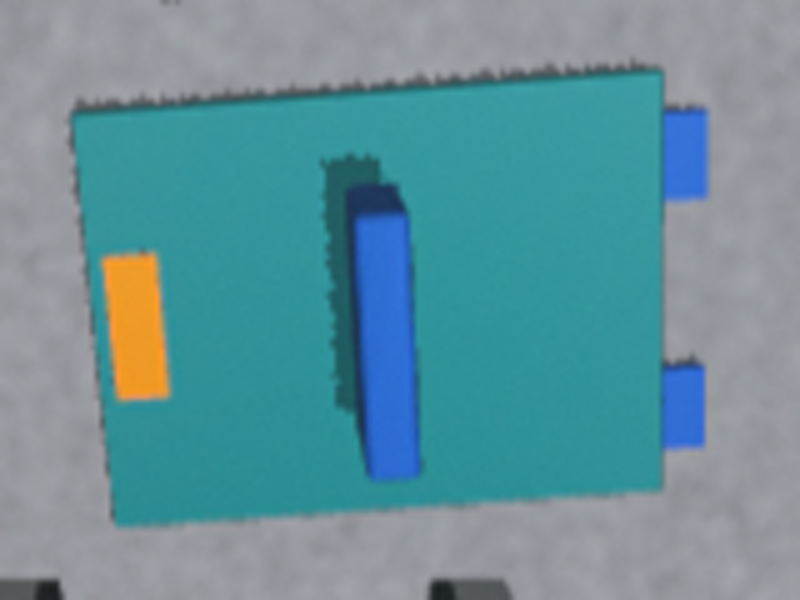

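```bash
python3 - <<'E'
from pose import *
import pickle
o,m=pickle.load(open("w5.pkl","rb"))
W=lambda p:full((275,170),5,p)
def show(n,r): print(n,np.round(r[0][:2],4),round(np.degrees(r[0][2]),2),"res",np.round(r[1],1))
a=[[.065,.05,.006],[.065,-.05,.006],[-.065,-.05,.006],[-.065,.05,.006],[-.075,-.04,.004],[-.075,-.02,.004],[-.075,.02,.004],[-.075,.04,.004]]
b=[[.006,-.03,.036],[-.006,-.03,.036],[.006,.03,.036],[-.006,.03,.036]]
pa=[W(p) for p in [(115,525),(73,113),(664,70),(663,490),(709,108),(708,200),(705,365),(704,447)]]
pb=[W(p) for p in [(355,215),(407,212),(370,480),(421,477)]]
show("plate",fit(a,pa,[.45,.3,-1],m));show("rib",fit(b,pb,[.45,.3,-1],m));show("all",fit(a+b,pa+pb,[.45,.3,-1],m))
E
python3 plan.py .4565 .3077 .15 180 0 -150 3
```

```text
plate [0.4564 0.3108] -58.4 res [-0.2  0.6 -0.5 -0.4  0.4 -0.3  0.1  0.4  0.   0.2 -0.  -0.5  0.1  0.2
  0.1 -0.1]
rib [0.4563 0.3106] -58.02 res [-0.7 -0.3  0.6 -0.6 -0.4  0.6  0.5  0.4]
all [0.4564 0.3107] -58.38 res [-0.2  0.6 -0.6 -0.5  0.4 -0.3  0.1  0.3 -0.   0.2 -0.  -0.5  0.1  0.2
  0.1 -0.1 -0.5 -0.3  0.9 -0.5 -0.6  0.7  0.3  0.6]
dist cm 10.62 tool-frame [-3.13  2.84  9.74] rotvec [-0.    -0.001 -0.043]
[-1.0, 0.9, 3.2] [-0.0, -0.0, -0.01]
[-1.1, 1.0, 3.3] [-0.0, -0.0, -0.02]
[-1.1, 0.9, 3.2] [-0.0, -0.0, -0.01]
end [0.4567 0.3079 0.1504] [-1.8000e+02 -8.0000e-02 -1.5017e+02]
```

```bash
python3 plan.py .4565 .3092 .10 180 0 -148.3 4
```

```text
dist cm 15.38 tool-frame [-3.21  2.97 14.74] rotvec [-0.    -0.001 -0.073]
[-0.8, 0.7, 3.7] [-0.0, -0.0, -0.02]
[-0.8, 0.8, 3.7] [-0.0, -0.0, -0.02]
[-0.9, 0.7, 3.7] [-0.0, -0.0, -0.01]
[-0.8, 0.7, 3.6] [-0.0, -0.0, -0.02]
end [0.4565 0.3094 0.1004] [ 1.8000e+02 -8.0000e-02 -1.4846e+02]
```

```bash
python3 -m pendant '[{"translation":[-0.8,0.7,3.7],"rot":[0,0,-0.02]},{"translation":[-0.8,0.8,3.7],"rot":[0,0,-0.02]},{"translation":[-0.9,0.7,3.7],"rot":[0,0,-0.02]},{"translation":[-0.8,0.7,3.6],"rot":[0,0,-0.01]},{"translation":[0,0,0],"rot":[0,0,0]},{"translation":[0,0,0],"rot":[0,0,0]}]'
python3 - <<'E'
from cell import env
import cv2,pickle
o=env.observe();m=env.camera_model("wrist");im=env.snapshot("wrist")[:,:,::-1]
cv2.imwrite("pics/w6.png",im);pickle.dump((o,m),open("w6.pkl","wb"))
E
python3 plan.py .4565 .3092 .0295 180 0 -148.3 2
```

```text
t: 11.45
tool_pos: [0.4572, 0.3098, 0.1027]
ee_rot: [-180.0, 0.1, -148.4]
contact_force: [0.6, -0.3, 1.0]
width: 0.403
dist cm 7.37 tool-frame [ 0.15 -0.    7.37] rotvec [-0.001  0.002 -0.001]
[0.1, -0.0, 3.7] [-0.0, 0.0, -0.0]
[0.1, -0.0, 3.7] [-0.0, 0.0, -0.0]
end [0.4561 0.309  0.0292] [-1.7996e+02  1.2000e-01 -1.4838e+02]
```

View pics/w6.png

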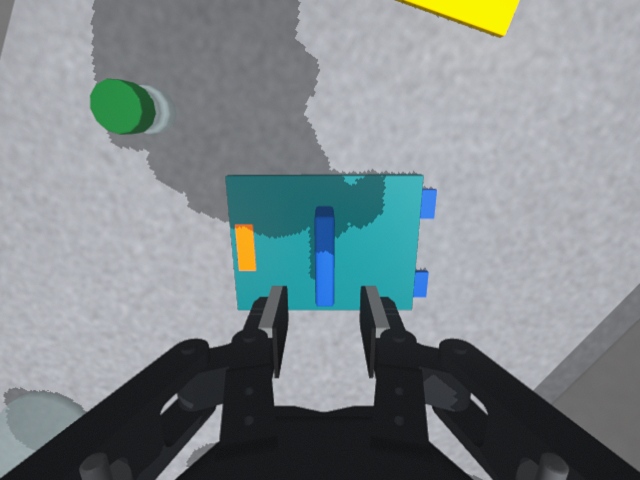

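Rib (324,205–305) is centred between the pads. Descending.

```bash
python3 -m pendant '[{"translation":[0,0,3],"rot":[0,0,0]},{"translation":[0,0,2.5],"rot":[0,0,0]},{"translation":[0,0,1],"rot":[0,0,0]},{"translation":[0,0,0.7],"rot":[0,0,0]},{"translation":[0,0,0],"rot":[0,0,0]},{"translation":[0,0,0],"rot":[0,0,0]}]'
```

```text
t: 12.25
tool_pos: [0.4573, 0.3105, 0.0303]
ee_rot: [-180.0, 0.1, -148.3]
contact_force: [0.5, -0.6, -1.0]
width: 0.402
```

```bash
python3 -m pendant '[{"translation":[0,0,0],"rot":[0,0,0]},{"translation":[0,0,0],"rot":[0,0,0]},{"translation":[0,0,0],"rot":[0,0,0]},{"translation":[0,0,0],"rot":[0,0,0]}]' -1 70
python3 -m pendant '[{"translation":[0,0,-2],"rot":[0,0,0]},{"translation":[0,0,-5],"rot":[0,0,0]},{"translation":[0,0,-5],"rot":[0,0,0]},{"translation":[0,0,-3],"rot":[0,0,0]},{"translation":[0,0,0],"rot":[0,0,0]},{"translation":[0,0,0],"rot":[0,0,0]}]'
python3 - <<'E'
from cell import env
import cv2,pickle
o=env.observe();m=env.camera_model("wrist");im=env.snapshot("wrist")[:,:,::-1]
cv2.imwrite("pics/w7.png",im);pickle.dump((o,m),open("w7.pkl","wb"));print(o["width"],o["q"])
E
```

```text
t: 12.75
tool_pos: [0.4572, 0.3104, 0.03]
ee_rot: [-180.0, 0.1, -148.3]
contact_force: [-1.1, -1.2, 5.9]
width: 0.124
t: 13.5
tool_pos: [0.456, 0.3101, 0.1775]
ee_rot: [180.0, -0.1, -148.3]
contact_force: [-1.3, -0.4, -3.2]
width: 0.126
0.126088364696885 [ 2.06236239e+01 -2.45918567e+00 -1.05667767e+01  8.20189469e+01
 -3.75115344e-03 -1.10744755e+01]
```

View pics/w7.png

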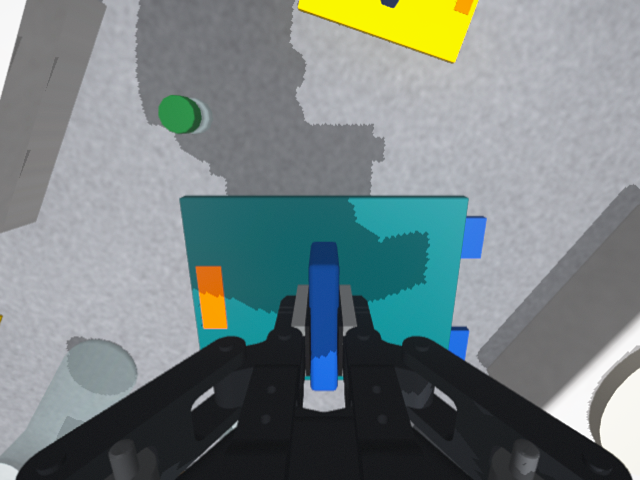

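Cover is lifted level and the rib is centred in the pads. I'll measure its pose in the hand.

Run:
```python
import cv2
t=cv2.imread("pics/w7.png")
cv2.imwrite("pics/w7c.png",cv2.resize(t[185:400,170:500],None,fx=2.4,fy=2.4,interpolation=cv2.INTER_CUBIC))
```

```text
(no output)
```

View pics/w7c.png

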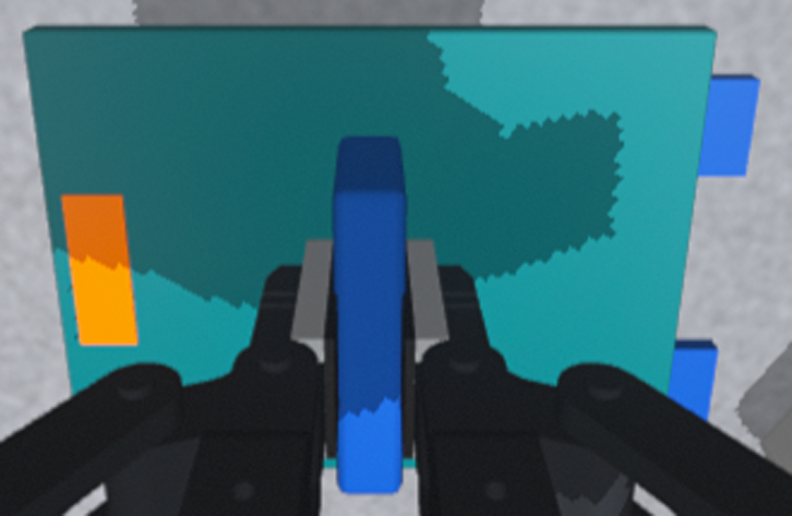

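```bash
cat > hand.py <<'E'
from pose import *
import pickle
def handfit(pk,pts,px):
    o,m=pickle.load(open(pk,"rb")); p0=np.array(o["tool_pos"]); r0=R.from_euler("xyz",o["ee_rot"],degrees=True)
    # cover axes in tool: x=tool -y?, z=-tool z
    B=R.from_matrix(np.array([[0,-1,0],[-1,0,0],[0,0,-1]]))  # columns= cover x,y,z in tool (x->-y, y->-x, z->-z)
    pts=np.array(pts)
    def f(v,full=False):
        Rc=r0*R.from_rotvec(v[3:])*B; w=p0+r0.apply(v[:3])+Rc.apply(pts)
        e=np.array([world2pix(m,q) for q in w])-px
        return e.ravel()
    r=least_squares(f,[0,0,.02,0,0,0],x_scale=[.01]*3+[.05]*3); return r,r0,p0,B
E
python3 - <<'E'
from hand import *
W=lambda p:full((170,185),2.4,p)
pts=[[.065,-.05,.006],[-.065,-.05,.006],[-.075,-.04,.004],[-.075,-.02,.004],[-.075,.02,.004],[.006,-.03,.036],[-.006,-.03,.036],[.006,.03,.036],[-.006,.03,.036]]
px=np.array([W(p) for p in [(24,33),(716,33),(759,78),(746,176),(718,348),(334,190),(405,190),(338,492),(402,492)]])
r,r0,p0,B=handfit("w7.pkl",pts,px)
print(np.round(r.x[:3]*1000,1),np.round(np.degrees(r.x[3:]),2),np.round(r.fun,1))
print("cover world x axis",(r0*R.from_rotvec(r.x[3:])*B).as_euler("xyz",degrees=True))
E
```

```text
[-0.5  1.  32.2] [-0.66 -0.04 -0.19] [ 1.1 -0.8  0.5 -1.2 -0.3  0.4 -0.9 -0.3 -0.1 -0.3 -1.   0.4  0.5  0.4
 -0.2  0.5  0.4  0.6]
cover world x axis [ -0.0820432    0.68179276 -58.1113146 ]
```

```bash
cat > tgt.py <<'E'
# python3 tgt.py Tx Tz tilt_deg n [Ty] : move so that cover tab tips are at (Tx,Ty,Tz) in heater [m], free edge up by tilt
import sys
from plan import *
H=dict(x=.5015,y=.0008,yaw=1.5); OFF=np.array([0,0,.0305])
B=R.from_matrix(np.array([[0,-1,0],[-1,0,0],[0,0,-1]]))
def tool(Tx,Tz,tilt,Ty=0):
    Rh=R.from_euler("z",H["yaw"],degrees=True); Rc=Rh*R.from_euler("y",-tilt,degrees=True)
    T=np.array([H["x"],H["y"],0])+Rh.apply([Tx,Ty,Tz]); C=T+Rc.apply([.075,0,0])
    Rt=Rc*B.inv(); return C-Rt.apply(OFF),Rt.as_euler("xyz",degrees=True)
def tabs():
    o=env.observe(); r=R.from_euler("xyz",o["ee_rot"],degrees=True); Rc=r*B
    T=np.array(o["tool_pos"])+r.apply(OFF)+Rc.apply([-.075,0,0]); Rh=R.from_euler("z",H["yaw"],degrees=True)
    e=(Rh.inv()*Rc).as_euler("xyz",degrees=True); print("tabs in heater mm",np.round(1000*Rh.inv().apply(T-[H["x"],H["y"],0]),1),"rpy",np.round(e,2))
if __name__=="__main__":
    a=[float(v) for v in sys.argv[1:]]; p,e=tool(a[0],a[1],a[2],a[4] if len(a)>4 else 0); print("target",np.round(p,4),np.round(e,2)); tabs(); suggest(p,e,int(a[3]))
E
python3 tgt.py -.056 .14 12 9
```

```text
target [0.5125 0.0011 0.1854] [-168.     0.   -88.5]
tabs in heater mm [-75.4 375.  146.7] rpy [-1.700e-01  3.000e-02 -5.981e+01]
dist cm 31.41 tool-frame [ 11.4  -29.26  -0.81] rotvec [ 0.192 -0.112 -1.04 ]
[1.3, -3.3, -0.1] [0.02, -0.01, -0.12]
[1.6, -3.0, -0.0] [0.02, -0.01, -0.11]
[2.0, -2.9, -0.0] [0.02, -0.02, -0.12]
[2.3, -2.6, -0.0] [0.03, -0.01, -0.11]
[2.6, -2.4, 0.0] [0.02, -0.01, -0.12]
[2.8, -2.0, 0.1] [0.02, -0.01, -0.11]
[3.1, -1.7, 0.1] [0.02, -0.02, -0.12]
[3.2, -1.3, 0.1] [0.02, -0.01, -0.11]
[3.4, -1.0, 0.0] [0.02, -0.01, -0.12]
end [0.5126 0.0007 0.1856] [-1.6814e+02 -8.0000e-02 -8.8490e+01]
```

```bash
python3 -m pendant '[{"translation":[1.3,-3.3,-0.1],"rot":[0.02,-0.01,-0.12]},{"translation":[1.6,-3.0,0],"rot":[0.02,-0.01,-0.11]},{"translation":[2.0,-2.9,0],"rot":[0.02,-0.02,-0.12]},{"translation":[2.3,-2.6,0],"rot":[0.03,-0.01,-0.11]},{"translation":[2.6,-2.4,0],"rot":[0.02,-0.01,-0.12]},{"translation":[2.8,-2.0,0.1],"rot":[0.02,-0.01,-0.11]},{"translation":[3.1,-1.7,0.1],"rot":[0.02,-0.02,-0.12]},{"translation":[3.2,-1.3,0.1],"rot":[0.02,-0.01,-0.11]}]'
python3 -m pendant '[{"translation":[3.4,-1.0,0],"rot":[0.02,-0.01,-0.12]},{"translation":[0,0,0],"rot":[0,0,0]},{"translation":[0,0,0],"rot":[0,0,0]}]'
python3 - <<'E'
from cell import env
import cv2,pickle
o=env.observe();m=env.camera_model("wrist");im=env.snapshot("wrist")[:,:,::-1]
cv2.imwrite("pics/w8.png",im);pickle.dump((o,m),open("w8.pkl","wb"));print(o["q"])
s=env.snapshot("scene")[:,:,::-1]
cv2.imwrite("pics/s8.png",cv2.resize(s[130:310,210:410],None,fx=3,fy=3,interpolation=cv2.INTER_CUBIC))
E
python3 tgt.py -.056 .075 12 2
```

```text
t: 14.55
tool_pos: [0.506, 0.0348, 0.1841]
ee_rot: [-169.3, 0.8, -95.1]
contact_force: [0.8, 0.1, -2.0]
width: 0.129
t: 14.92
tool_pos: [0.5127, 0.0013, 0.1861]
ee_rot: [-168.1, 0.0, -88.6]
contact_force: [0.2, 0.2, -1.5]
width: 0.125
[ -16.6235659   -25.33832709  -30.12946005   73.90657519    3.69686953
 -107.67207338]
target [0.5125 0.0011 0.1204] [-168.     0.   -88.5]
tabs in heater mm [-55.5   0.8 141.3] rpy [ 2.000e-02 -1.194e+01  1.000e-02]
dist cm 6.63 tool-frame [0.08 1.42 6.47] rotvec [0.001 0.    0.   ]
[0.0, 0.7, 3.2] [0.0, 0.0, 0.0]
[0.1, 0.7, 3.3] [0.0, 0.0, 0.0]
end [0.5128 0.0009 0.1202] [-1.6806e+02  2.0000e-02 -8.8480e+01]
```

View pics/w8.png

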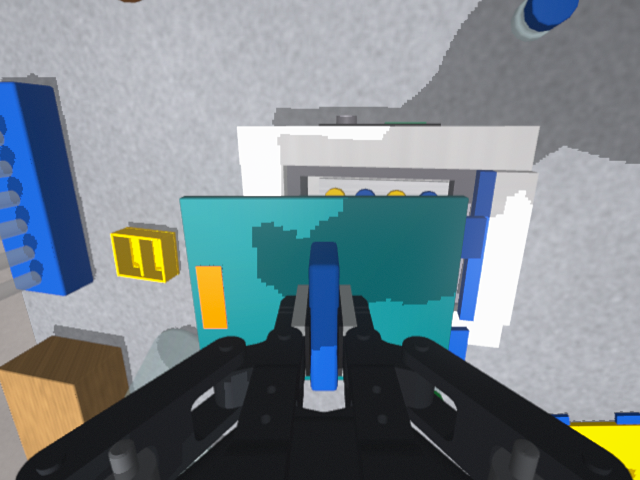

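View pics/s8.png

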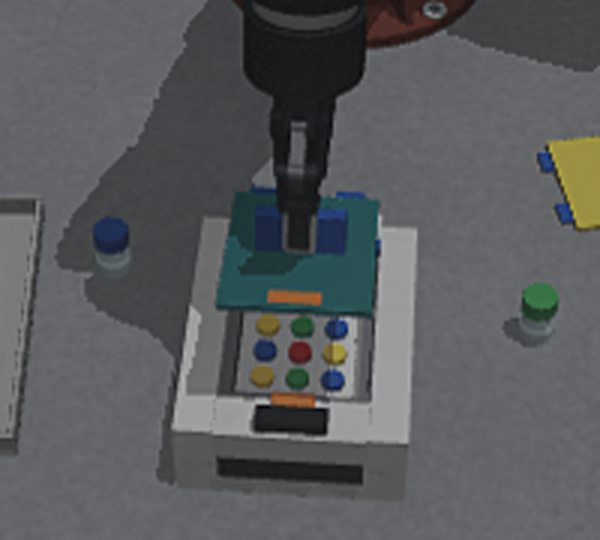

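Run:
```python
import cv2
t=cv2.imread("pics/w8.png")
cv2.imwrite("pics/w8c.png",cv2.resize(t[115:365,230:550],None,fx=2.4,fy=2.4,interpolation=cv2.INTER_CUBIC))
```

```text
(no output)
```

View pics/w8c.png

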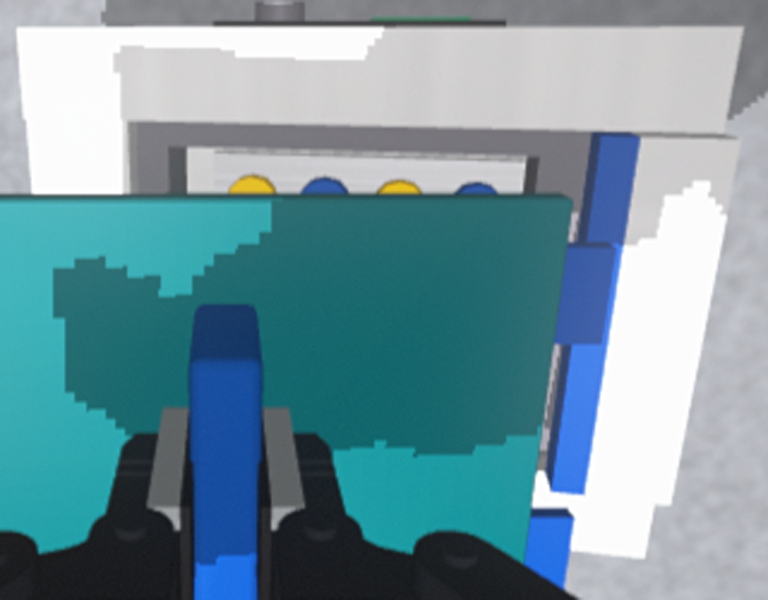

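Run:
```python
from hand import *
W=lambda p:full((230,115),2.4,p)
o,m=pickle.load(open("w8.pkl","rb"))
def show(n,r): print(n,np.round(r[0][:2],4),round(np.degrees(r[0][2]),2),"res",np.round(r[1],1))
show("heater",fit([[.1,-.08,.068],[-.1,-.08,.068],[.0665,-.053,.067],[-.067,-.053,.08],[-.0765,-.053,.08],[-.067,.053,.08],[-.0765,.053,.08],[-.1,-.053,.08],[-.1,.053,.08],[-.1,.08,.068]],
 [W(p) for p in [(17,28),(743,27),(122,121),(595,133),(638,135),(550,490),(584,493),(738,136),(670,505),(645,558)]],[.5,0,0],m))
pts=[[-.065,-.05,.006],[-.075,-.04,.004],[-.075,-.02,.004],[-.075,.02,.004],[.006,-.03,.036],[-.006,-.03,.036]]
px=np.array([W(p) for p in [(572,200),(620,245),(603,346),(573,516),(190,360),(262,360)]])
r,r0,p0,B=handfit("w8.pkl",pts,px)
print(np.round(r.x[:3]*1000,1),np.round(np.degrees(r.x[3:]),2),np.round(r.fun,1))
```

```text
heater [0.502  0.0014] 1.73 res [-1.3  0.3 -0.9 -1.1  0.9 -0.2  1.6  0.6  0.1  0.1  0.   0.6 -0.1  0.7
  0.3  0.5 -0.3 -0.7 -0.6 -0.6]
[-1.2  1.4 32.5] [-1.01  0.34 -0.13] [ 1.5 -0.3 -1.4  1.3 -0.5 -0.7  0.8 -0.2 -0.7 -0.1  0.4  0. ]
```

```bash
sed -i 's/x=.5015,y=.0008,yaw=1.5/x=.502,y=.0013,yaw=1.6/; s/OFF=np.array(\[0,0,.0305\])/OFF=np.array([-.0006,.0005,.031])/' tgt.py; python3 tgt.py -.056 .075 12 2
```

```text
target [0.5134 0.001  0.121 ] [-168.     0.   -88.4]
tabs in heater mm [-56.4   1.  140.7] rpy [  0.02 -11.94  -0.09]
dist cm 6.57 tool-frame [0.09 1.32 6.43] rotvec [ 0.001  0.    -0.002]
[0.0, 0.7, 3.2] [0.0, 0.0, -0.0]
[0.1, 0.6, 3.2] [0.0, 0.0, -0.0]
end [0.5135 0.0009 0.1214] [-1.6806e+02  2.0000e-02 -8.8480e+01]
```

```bash
python3 -m pendant '[{"translation":[0.1,0.4,2],"rot":[0,0,0]},{"translation":[0,0.6,3],"rot":[0,0,0]},{"translation":[0,0.3,1.4],"rot":[0,0,0]},{"translation":[0,0,0],"rot":[0,0,0]},{"translation":[0,0,0],"rot":[0,0,0]}]'
python3 tgt.py -.056 .0605 12 1
```

```text
t: 15.65
tool_pos: [0.5146, -0.0001, 0.1231]
ee_rot: [-167.9, -0.0, -88.5]
contact_force: [0.3, -0.2, -1.9]
width: 0.124
target [0.5134 0.001  0.1065] [-168.     0.   -88.4]
tabs in heater mm [-54.8  -1.   77. ] rpy [ -0.04 -12.09  -0.08]
dist cm 1.67 tool-frame [-0.11  0.46  1.6 ] rotvec [-0.001 -0.001 -0.001]
[-0.1, 0.5, 1.6] [-0.0, -0.0, -0.0]
end [0.513  0.0009 0.1064] [-1.6791e+02 -4.0000e-02 -8.8490e+01]
```

```bash
python3 -m pendant '[{"translation":[-0.1,0.3,0.6],"rot":[0,0,0]},{"translation":[0,0.1,0.5],"rot":[0,0,0]},{"translation":[0,0.1,0.45],"rot":[0,0,0]},{"translation":[0,0,0],"rot":[0,0,0]},{"translation":[0,0,0],"rot":[0,0,0]}]'
python3 - <<'E'
from cell import env
import cv2,pickle,numpy as np
o=env.observe();m=env.camera_model("wrist");im=env.snapshot("wrist")[:,:,::-1]
cv2.imwrite("pics/w9.png",im);pickle.dump((o,m),open("w9.pkl","wb"))
s=env.snapshot("scene")[:,:,::-1]
cv2.imwrite("pics/s9.png",cv2.resize(s[160:300,240:400],None,fx=4,fy=4,interpolation=cv2.INTER_CUBIC))
print(env.observe()["tool_pos"],o["tool_pos"])
E
python3 tgt.py -.074 .0605 12 3
```

```text
t: 16.27
tool_pos: [0.5124, 0.0009, 0.1061]
ee_rot: [-168.0, -0.0, -88.5]
contact_force: [0.6, -0.3, -2.4]
width: 0.124
[0.51252506 0.00089111 0.10625433] [0.51243265 0.00091348 0.10608947]
target [0.4954 0.0005 0.1065] [-168.     0.   -88.4]
tabs in heater mm [-56.9  -0.   60.2] rpy [ -0.03 -12.04  -0.09]
dist cm 1.71 tool-frame [-0.01  1.67 -0.38] rotvec [-0.001 -0.001 -0.002]
[-0.0, 0.6, -0.1] [-0.0, -0.0, -0.0]
[-0.0, 0.5, -0.2] [-0.0, -0.0, -0.0]
[-0.0, 0.6, -0.1] [-0.0, -0.0, -0.0]
end [4.951e-01 4.000e-04 1.066e-01] [-1.6796e+02 -3.0000e-02 -8.8490e+01]
```

View pics/w9.png

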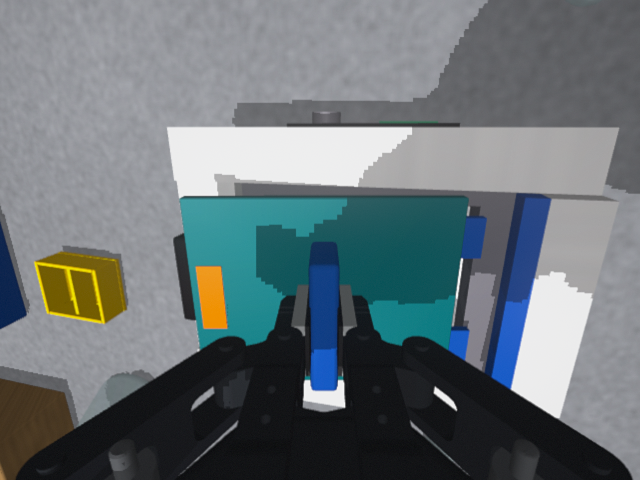

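View pics/s9.png

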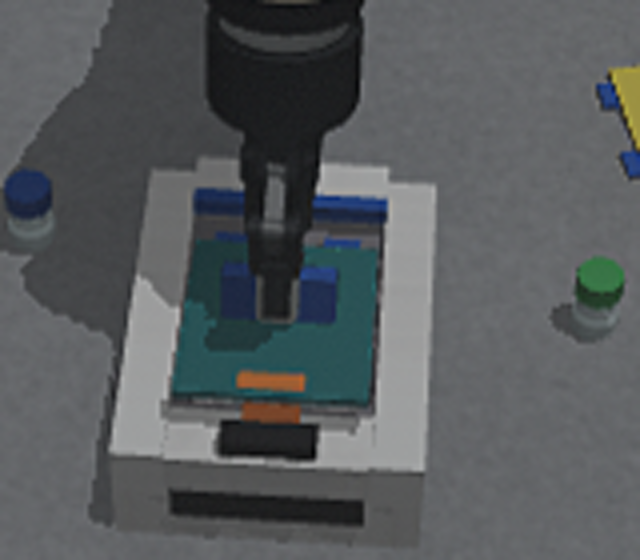

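The tabs sit in front of the lip inside the recess, in the scene crop at (230,238) and (343,243). Sliding under.

```bash
python3 -m pendant '[{"translation":[0,0.5,-0.1],"rot":[0,0,0]},{"translation":[0,0.5,-0.1],"rot":[0,0,0]},{"translation":[0,0.4,-0.1],"rot":[0,0,0]},{"translation":[0,0,0],"rot":[0,0,0]}]'
python3 tgt.py -.074 .0605 12 1
```

```text
t: 16.88
tool_pos: [0.4979, 0.0005, 0.1061]
ee_rot: [-168.0, -0.0, -88.5]
contact_force: [0.0, -0.0, -1.9]
width: 0.128
target [0.4954 0.0005 0.1065] [-168.     0.   -88.4]
tabs in heater mm [-71.5   0.   60.1] rpy [ -0.03 -12.03  -0.09]
dist cm 0.25 tool-frame [-0.01  0.23 -0.09] rotvec [-0.001 -0.001 -0.002]
[-0.0, 0.2, -0.1] [-0.0, -0.0, -0.0]
end [0.4957 0.0005 0.1067] [-1.6797e+02 -3.0000e-02 -8.8500e+01]
```

```bash
python3 -m pendant '[{"translation":[0,0.2,-0.05],"rot":[0,0,0]},{"translation":[0,0.1,0],"rot":[0,0,0]},{"translation":[0,0,0],"rot":[0,0,0]},{"translation":[0,0,0],"rot":[0,0,0]}]'
python3 - <<'E'
from cell import env
import cv2,pickle,numpy as np
o=env.observe();m=env.camera_model("wrist");im=env.snapshot("wrist")[:,:,::-1]
cv2.imwrite("pics/w10.png",im[100:430,120:640]);pickle.dump((o,m),open("w10.pkl","wb"))
s=env.snapshot("scene")[:,:,::-1]
cv2.imwrite("pics/s10.png",cv2.resize(s[160:300,240:400],None,fx=4,fy=4,interpolation=cv2.INTER_CUBIC))
E
python3 tgt.py -.0745 .0585 3 6
```

```text
t: 17.38
tool_pos: [0.4951, 0.0005, 0.1059]
ee_rot: [-168.0, -0.0, -88.5]
contact_force: [-0.6, -0.0, -2.8]
width: 0.122
target [0.5013 0.0007 0.0934] [-177.     0.   -88.4]
tabs in heater mm [-74.3   0.1  59.8] rpy [ -0.02 -12.02  -0.09]
dist cm 1.39 tool-frame [-0.   -0.35  1.35] rotvec [-0.157 -0.001 -0.002]
[-0.0, -0.1, 0.2] [-0.03, -0.0, -0.0]
[-0.0, -0.0, 0.2] [-0.02, -0.0, -0.0]
[-0.0, -0.1, 0.3] [-0.03, -0.0, -0.0]
[-0.0, -0.1, 0.2] [-0.02, -0.0, -0.0]
[-0.0, -0.0, 0.2] [-0.03, -0.0, -0.0]
[-0.0, -0.1, 0.2] [-0.03, -0.0, -0.0]
end [0.5009 0.0006 0.0936] [-1.7715e+02 -2.0000e-02 -8.8490e+01]
```

View pics/w10.png

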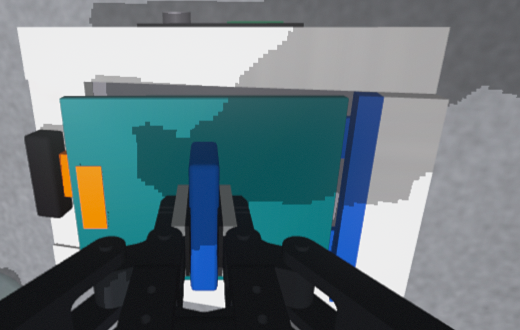

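View pics/s10.png

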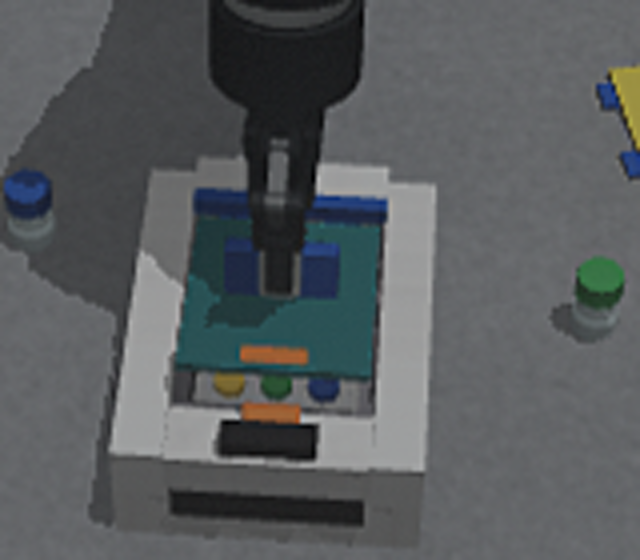

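Tabs are hidden under the lip with the cover still tilted 12°. Swinging down.

```bash
python3 -m pendant '[{"translation":[0,-0.05,0.2],"rot":[-0.025,0,0]},{"translation":[0,-0.05,0.2],"rot":[-0.025,0,0]},{"translation":[0,-0.05,0.2],"rot":[-0.025,0,0]},{"translation":[0,-0.05,0.2],"rot":[-0.025,0,0]},{"translation":[0,-0.05,0.15],"rot":[-0.02,0,0]},{"translation":[0,0,0],"rot":[0,0,0]},{"translation":[0,0,0],"rot":[0,0,0]}]'
python3 tgt.py -.0745 .0585 3.5 1
```

```text
t: 18.35
tool_pos: [0.499, 0.0006, 0.0969]
ee_rot: [-174.8, -0.0, -88.5]
contact_force: [-0.2, 0.3, -1.8]
width: 0.127
target [0.501  0.0007 0.0941] [-176.5    0.   -88.4]
tabs in heater mm [-75.4   0.1  59.2] rpy [-0.02 -5.15 -0.09]
dist cm 0.35 tool-frame [ 0.   -0.17  0.3 ] rotvec [-0.029 -0.    -0.002]
[0.0, -0.2, 0.3] [-0.03, -0.0, -0.0]
end [0.5012 0.0007 0.0941] [-1.7657e+02 -2.0000e-02 -8.8490e+01]
```

```bash
python3 -m pendant '[{"translation":[0,-0.1,0.15],"rot":[-0.015,0,0]},{"translation":[0,-0.05,0.1],"rot":[-0.012,0,0]},{"translation":[0,0,0],"rot":[0,0,0]},{"translation":[0,0,0],"rot":[0,0,0]}]'
python3 tgt.py -.0745 .0585 3.5 1
```

```text
t: 18.85
tool_pos: [0.5008, 0.0005, 0.0948]
ee_rot: [-176.4, -0.0, -88.5]
contact_force: [-4.0, -0.4, 3.9]
width: 0.122
target [0.501  0.0007 0.0941] [-176.5    0.   -88.4]
tabs in heater mm [-74.6  -0.   59.1] rpy [-0.04 -3.6  -0.09]
dist cm 0.08 tool-frame [-0.01 -0.02  0.08] rotvec [-0.002 -0.001 -0.002]
[-0.0, -0.0, 0.1] [-0.0, -0.0, -0.0]
end [5.008e-01 5.000e-04 9.380e-02] [-1.764e+02 -4.000e-02 -8.849e+01]
```

The catch is touched (about 6 N). Releasing and backing off.

```bash
python3 -m pendant '[{"translation":[0,0,0],"rot":[0,0,0]},{"translation":[0,0,0],"rot":[0,0,0]},{"translation":[0,0,0],"rot":[0,0,0]}]' -0.3
python3 -m pendant '[{"translation":[0,0,-2],"rot":[0,0,0]},{"translation":[0,0,-4],"rot":[-0.03,0,0]},{"translation":[0,0,-4],"rot":[-0.03,0,0]},{"translation":[0,0,0],"rot":[0,0,0]},{"translation":[0,0,0],"rot":[0,0,0]}]'
python3 - <<'E'
from cell import env
import cv2,pickle,numpy as np
o=env.observe();m=env.camera_model("wrist");im=env.snapshot("wrist")[:,:,::-1]
cv2.imwrite("pics/w11.png",im);pickle.dump((o,m),open("w11.pkl","wb"))
s=env.snapshot("scene")[:,:,::-1]
cv2.imwrite("pics/s11.png",cv2.resize(s[160:300,240:400],None,fx=4,fy=4,interpolation=cv2.INTER_CUBIC))
E
```

```text
t: 19.23
tool_pos: [0.5008, 0.0007, 0.0945]
ee_rot: [-176.4, -0.0, -88.5]
contact_force: [0.0, -0.7, -0.5]
width: 0.35
t: 19.85
tool_pos: [0.4956, 0.0006, 0.1938]
ee_rot: [-179.9, -0.0, -88.5]
contact_force: [-0.2, 0.3, 0.3]
width: 0.352
```

View pics/w11.png

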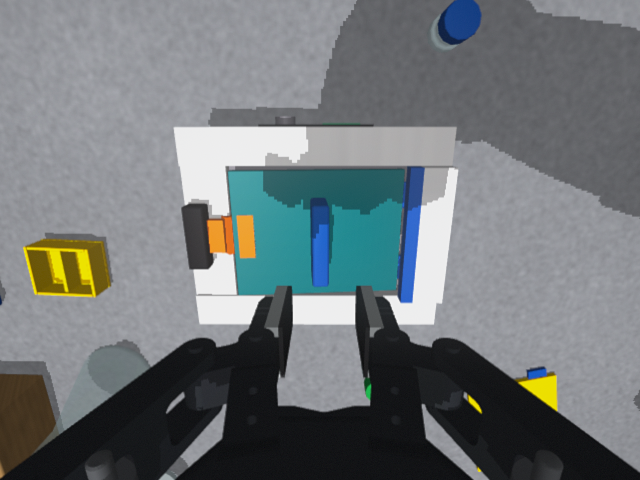

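View pics/s11.png

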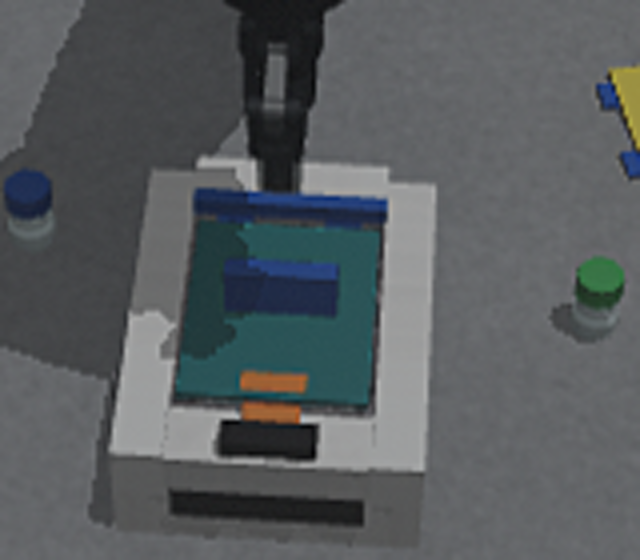

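Cover rests on the catch (free edge high) with its tabs under the lip. Next I'll turn the tool 90°, shut the gripper, and press just inboard of the catch nose (heater x ≈ +47 mm).

```bash
python3 plan.py .549 .0026 .15 180 0 -178.4 9
```

```text
dist cm 6.91 tool-frame [-0.04 -5.4   4.31] rotvec [-1.000e-03  1.000e-03  1.569e+00]
[-0.0, -0.6, 0.5] [-0.0, 0.0, 0.17]
[-0.1, -0.6, 0.5] [-0.0, 0.0, 0.18]
[-0.2, -0.5, 0.4] [-0.0, 0.0, 0.17]
[-0.3, -0.6, 0.5] [-0.0, 0.0, 0.18]
[-0.4, -0.4, 0.5] [-0.0, 0.0, 0.17]
[-0.5, -0.4, 0.5] [-0.0, 0.0, 0.18]
[-0.5, -0.3, 0.5] [-0.0, 0.0, 0.17]
[-0.6, -0.2, 0.4] [0.0, 0.0, 0.17]
[-0.6, -0.1, 0.5] [0.0, 0.0, 0.18]
end [0.5495 0.0027 0.1501] [ 1.7999e+02  6.0000e-02 -1.7845e+02]
```

```bash
python3 -m pendant '[{"translation":[0,-0.6,0.5],"rot":[0,0,0.17]},{"translation":[-0.1,-0.6,0.5],"rot":[0,0,0.18]},{"translation":[-0.2,-0.5,0.4],"rot":[0,0,0.17]},{"translation":[-0.3,-0.6,0.5],"rot":[0,0,0.18]},{"translation":[-0.4,-0.4,0.5],"rot":[0,0,0.17]},{"translation":[-0.5,-0.4,0.5],"rot":[0,0,0.18]},{"translation":[-0.5,-0.3,0.5],"rot":[0,0,0.17]},{"translation":[-0.6,-0.2,0.4],"rot":[0,0,0.17]}]' -1 40
python3 -m pendant '[{"translation":[-0.6,-0.1,0.5],"rot":[0,0,0.18]},{"translation":[0,0,0],"rot":[0,0,0]},{"translation":[0,0,0],"rot":[0,0,0]}]'
python3 - <<'E'
from cell import env
import cv2
cv2.imwrite("pics/w12.png",env.snapshot("wrist")[:,:,::-1])
E
python3 plan.py .549 .0026 .10 180 0 -178.4 1
```

```text
t: 20.95
tool_pos: [0.5435, 0.0025, 0.1551]
ee_rot: [-180.0, 0.1, -168.5]
contact_force: [0.0, 0.0, 0.3]
width: -0.001
t: 21.32
tool_pos: [0.5497, 0.0026, 0.1512]
ee_rot: [-180.0, 0.1, -178.2]
contact_force: [-0.6, -0.4, 0.4]
width: -0.001
dist cm 5.14 tool-frame [0.09 0.01 5.14] rotvec [-0.     0.002  0.003]
[0.1, 0.0, 5.1] [-0.0, 0.0, 0.0]
end [0.5489 0.0025 0.1004] [-1.7998e+02  1.3000e-01 -1.7826e+02]
```

View pics/w12.png

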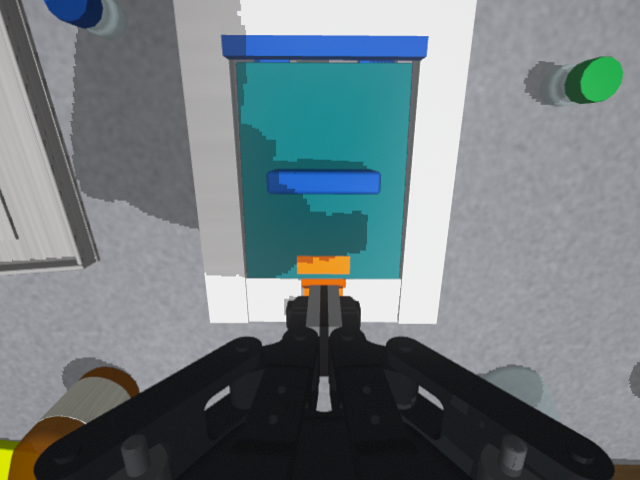

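Fingers shut, over the orange strip (323,265). Descending to press in small steps.

```bash
python3 -m pendant '[{"translation":[0.1,0,3],"rot":[0,0,0]},{"translation":[0,0,2],"rot":[0,0,0]},{"translation":[0,0,0.5],"rot":[0,0,0]},{"translation":[0,0,0],"rot":[0,0,0]},{"translation":[0,0,0],"rot":[0,0,0]}]'
python3 -m pendant '[{"translation":[0,0,0.3],"rot":[0,0,0]},{"translation":[0,0,0],"rot":[0,0,0]}]'
python3 -m pendant '[{"translation":[0,0,0.3],"rot":[0,0,0]},{"translation":[0,0,0],"rot":[0,0,0]}]'
```

```text
t: 22.0
tool_pos: [0.55, 0.0023, 0.0976]
ee_rot: [-180.0, 0.2, -178.4]
contact_force: [0.6, -0.5, -0.2]
width: 0.002
t: 22.25
tool_pos: [0.5494, 0.0025, 0.0936]
ee_rot: [-180.0, 0.2, -178.4]
contact_force: [-0.7, -0.0, -0.2]
width: 0.0
t: 22.5
tool_pos: [0.5493, 0.0025, 0.0905]
ee_rot: [-180.0, 0.2, -178.4]
contact_force: [-0.5, 0.0, 0.4]
width: 0.002
```

```bash
python3 -m pendant '[{"translation":[0,0,0.3],"rot":[0,0,0]},{"translation":[0,0,0],"rot":[0,0,0]}]'
python3 -m pendant '[{"translation":[0,0,0.2],"rot":[0,0,0]},{"translation":[0,0,0],"rot":[0,0,0]}]'
python3 -m pendant '[{"translation":[0,0,0.2],"rot":[0,0,0]},{"translation":[0,0,0],"rot":[0,0,0]}]'
python3 -m pendant '[{"translation":[0,0,0.2],"rot":[0,0,0]},{"translation":[0,0,0],"rot":[0,0,0]}]'
```

```text
t: 22.75
tool_pos: [0.5491, 0.0025, 0.0871]
ee_rot: [-180.0, 0.1, -178.4]
contact_force: [-0.3, -0.3, -0.7]
width: 0.003
t: 23.0
tool_pos: [0.5492, 0.0025, 0.0853]
ee_rot: [-180.0, 0.1, -178.4]
contact_force: [-0.5, -0.1, -0.0]
width: -0.001
t: 23.25
tool_pos: [0.5493, 0.0025, 0.0834]
ee_rot: [-180.0, 0.1, -178.4]
contact_force: [0.8, -0.5, -0.4]
width: 0.0
t: 23.5
tool_pos: [0.5495, 0.0025, 0.083]
ee_rot: [-180.0, 0.2, -178.4]
contact_force: [-5.5, 1.4, 13.6]
width: 0.005
```

```bash
python3 -m pendant '[{"translation":[0,0,0.1],"rot":[0,0,0]},{"translation":[0,0,0],"rot":[0,0,0]}]'
python3 - <<'E'
from cell import env
import cv2
cv2.imwrite("pics/w13.png",env.snapshot("wrist")[:,:,::-1])
s=env.snapshot("scene")[:,:,::-1]
cv2.imwrite("pics/s13.png",cv2.resize(s[160:300,240:400],None,fx=4,fy=4,interpolation=cv2.INTER_CUBIC))
E
```

```text
t: 23.75
tool_pos: [0.5495, 0.0025, 0.083]
ee_rot: [-179.9, 0.2, -178.4]
contact_force: [-10.5, 1.6, 21.8]
width: -0.001
```

View pics/w13.png

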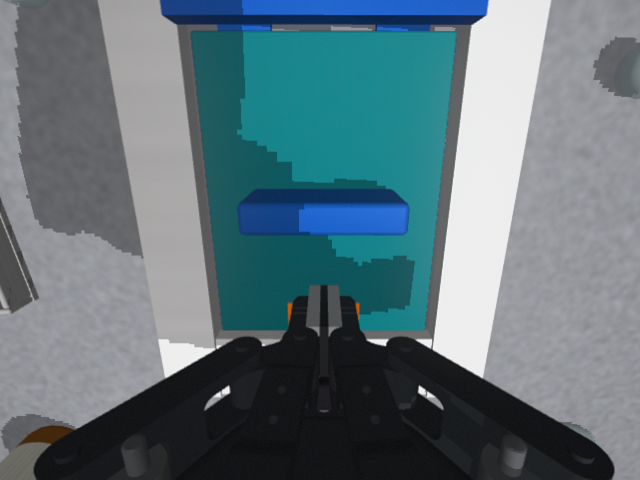

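View pics/s13.png

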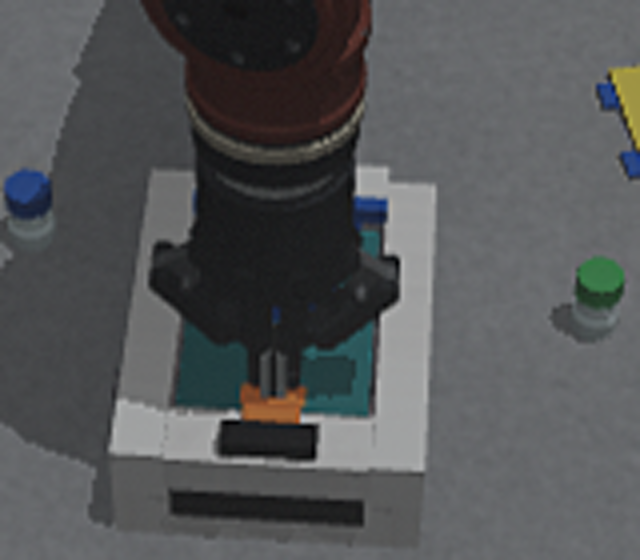

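Solid contact at tip height ≈64 mm, which is the seated plate-top height. Backing off to inspect.

```bash
python3 -m pendant '[{"translation":[0,0,-1],"rot":[0,0,0]},{"translation":[0,0,-4],"rot":[0,0,0]},{"translation":[4,0,-4],"rot":[0,0,0]},{"translation":[5,0,-2],"rot":[0,0,0]},{"translation":[0,0,0],"rot":[0,0,0]},{"translation":[0,0,0],"rot":[0,0,0]}]'
python3 - <<'E'
from cell import env
import cv2,pickle
o=env.observe();m=env.camera_model("wrist");im=env.snapshot("wrist")[:,:,::-1]
cv2.imwrite("pics/w14.png",im);pickle.dump((o,m),open("w14.pkl","wb"))
s=env.snapshot("scene")[:,:,::-1]
cv2.imwrite("pics/s14.png",cv2.resize(s[190:300,250:390],None,fx=5,fy=5,interpolation=cv2.INTER_CUBIC))
E
```

```text
t: 24.6
tool_pos: [0.4596, -0.0001, 0.1904]
ee_rot: [-180.0, 0.2, -178.5]
contact_force: [0.4, 0.1, -0.1]
width: 0.003
```

View pics/w14.png

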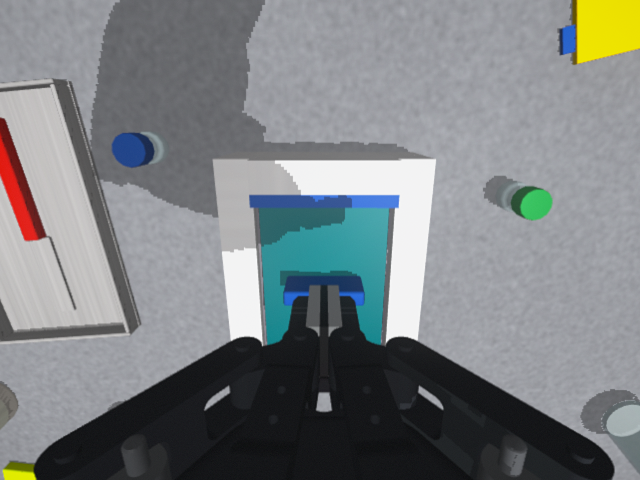

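View pics/s14.png

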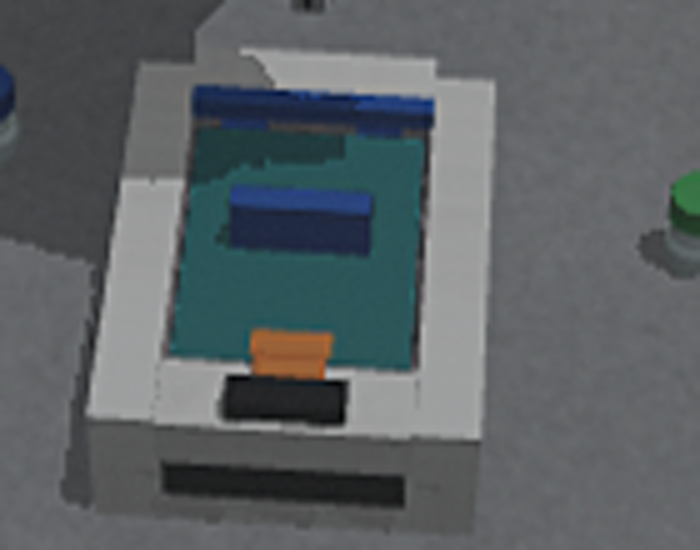

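Run:
```python
from pose import *
ms=env.camera_model("scene")
H=np.array([.502,.0013,0]);
def heater(p): return H+R.from_euler("z",1.6,degrees=True).apply(p)
def crop(uv): return np.round((uv-[250,190]+.5)*5-.5,0)
# heater reference points
for n,p in [("lip inner top L",[-.067,-.053,.08]),("lip R",[-.067,.053,.08]),("hous topfar L",[.082,-.025,.08]),("hous R",[.082,.025,.08]),("hous front L",[.098,-.025,.08]),("corner",[.1,-.08,.068]),("corner",[.1,.08,.068])]: print(n,crop(world2pix(ms,heater(p))))
for tilt in (0,2,4):
    Rc=R.from_euler("y",-tilt,degrees=True); T=np.array([-.075,0,.058])
    print(tilt,[crop(world2pix(ms,heater(T+Rc.apply(np.array(q)+[.075,0,0])))).tolist() for q in [[.065,-.05,.006],[.065,.05,.006],[0,-.03,.036],[0,.03,.036]]])
```

```text
lip inner top L [194. 100.]
lip R [436. 114.]
hous topfar L [229. 371.]
hous R [352. 378.]
hous front L [225. 402.]
corner [ 90. 416.]
corner [485. 440.]
0 [[172.0, 359.0], [414.0, 373.0], [233.0, 196.0], [376.0, 204.0]]
2 [[172.0, 351.0], [414.0, 365.0], [233.0, 190.0], [376.0, 198.0]]
4 [[172.0, 343.0], [415.0, 357.0], [234.0, 183.0], [377.0, 191.0]]
```

The scene crop fits the seated model: front corners at y≈358/369, predicted 359/373 seated versus 343/357 at 4°. I'll take a closer wrist look at the catch.

```bash
python3 -m pendant '[{"translation":[-4,0,0],"rot":[0,0,0]},{"translation":[-5,0,0],"rot":[0,0,0]},{"translation":[-5,0,0],"rot":[0,0,0]},{"translation":[-2,0,0],"rot":[0,0,0]},{"translation":[0,0,0],"rot":[0,0,0]},{"translation":[0,0,0],"rot":[0,0,0]}]'
python3 - <<'E'
from cell import env
import cv2,pickle
o=env.observe();m=env.camera_model("wrist");im=env.snapshot("wrist")[:,:,::-1]
cv2.imwrite("pics/w15.png",im);pickle.dump((o,m),open("w15.pkl","wb"))
cv2.imwrite("pics/w15c.png",cv2.resize(im[0:300,210:430],None,fx=2.0,fy=2.0,interpolation=cv2.INTER_CUBIC))
E
```

```text
t: 25.45
tool_pos: [0.6184, 0.0046, 0.1898]
ee_rot: [180.0, 0.1, -178.4]
contact_force: [-0.1, -0.3, -0.5]
width: 0.001
```

View pics/w15c.png

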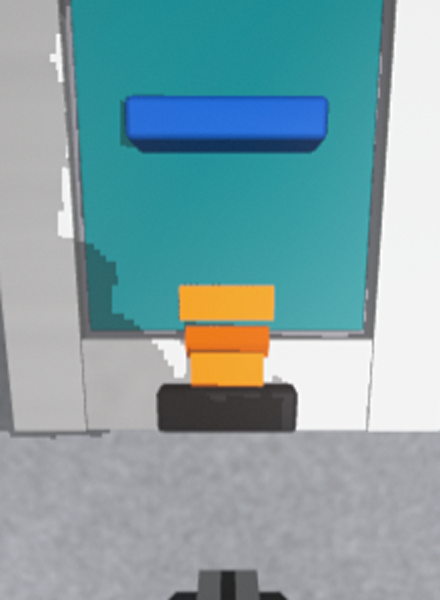

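Run:
```python
from pose import *
import pickle
o,m=pickle.load(open("w15.pkl","rb"))
H=np.array([.502,.0013,0])
def heater(p): return H+R.from_euler("z",1.6,degrees=True).apply(p)
def crop(p): return np.round((world2pix(m,heater(p))-[210,0]+.5)*2-.5,0).tolist()
print("recess front",crop([.0665,-.053,.066]),crop([.0665,.053,.066]),"housing front top",crop([.082,-.025,.08]),crop([.082,.025,.08]),"outer edge",crop([.1,0,.068]))
for j in (0,.003,.005): print("catch tip",j,crop([.0615+j,-.015,.067]),crop([.0615+j,.015,.067]))
for tilt in (0,2,4):
    Rc=R.from_euler("y",-tilt,degrees=True); T=np.array([-.075,0,.058])
    print(tilt,[crop(T+Rc.apply(np.array(q)+[.075,0,0])) for q in [[.065,-.05,.006],[.065,.05,.006],[0.006,-.03,.036],[.006,.03,.036],[-.006,-.03,.036]]])
```

```text
recess front [81.0, 341.0] [372.0, 341.0] housing front top [155.0, 390.0] [298.0, 390.0] outer edge [227.0, 432.0]
catch tip 0 [185.0, 327.0] [268.0, 327.0]
catch tip 0.003 [185.0, 336.0] [268.0, 336.0]
catch tip 0.005 [185.0, 341.0] [268.0, 341.0]
0 [[90.0, 336.0], [363.0, 336.0], [125.0, 146.0], [328.0, 146.0], [123.0, 101.0]]
2 [[87.0, 337.0], [366.0, 337.0], [123.0, 140.0], [329.0, 140.0], [122.0, 94.0]]
4 [[84.0, 337.0], [369.0, 337.0], [122.0, 133.0], [331.0, 133.0], [120.0, 87.0]]
```

The catch tip is at y=326, predicted 327 for fully out. The plate's front edge is under it, and its apparent width of 275 px fits the flat model (273, against 285 at 4°). Last check: the top view for the bystanders.

Run:
```python
from cell import env
import cv2
t=env.snapshot("top")[:,:,::-1];s=env.snapshot("scene")[:,:,::-1]
cv2.imwrite("pics/top16.png",t)
a=cv2.imread("pics/scene0.png")
for n,(x,y) in dict(flask=(400,345),white=(108,303),amber=(190,325),beaker=(492,337),vg=(390,234),vb=(247,212),box=(327,354)).items():
    P=a[y-25:y+25,x-20:x+20]; r=cv2.matchTemplate(s[y-35:y+35,x-30:x+30].copy(),P,cv2.TM_CCOEFF_NORMED); _,v,_,l=cv2.minMaxLoc(r); print(n,round(v,3),l[0]-10,l[1]-10)
```

```text
flask 0.997 0 0
white 0.999 0 0
amber 0.999 0 0
beaker 0.998 0 0
vg 0.998 0 0
vb 0.481 0 0
box 0.999 0 0
```

View pics/top16.png

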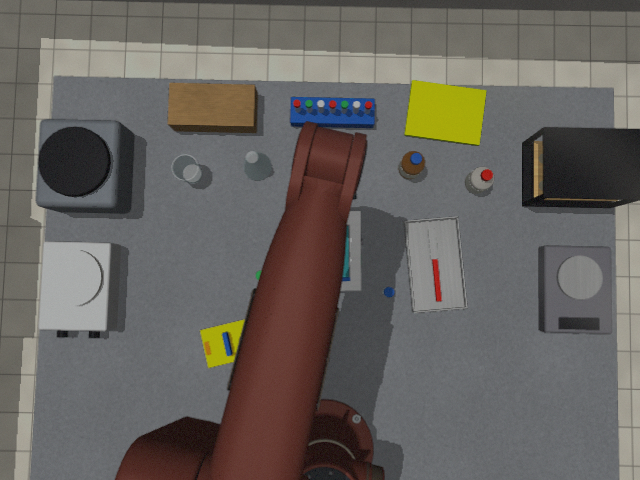

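Nothing moved. The blue vial's match score is only low because of the arm's shadow; its shift is 0. The spatula is in the tray at (436,270). Handing in.

Run:
```python
from cell import env
print(env.finish_job()); o=env.observe(); print(o["t"],o["contact_force"])
```

```text
the job is handed in; nothing more can be done
None
the job is handed in; nothing more can be done
```

I moved the spatula into the steel tray and fitted the teal cover under the orange catch. The job went in at about 25.5 s with the gripper shut and clear; it reported no verdict.

- **Spatula:** it lies flat on the tray floor, inside the walls in both the wrist and top views.
- **Hooking:** I slid the tabs under the blue lip at about 12° of tilt, with tips at about x = −74 mm and z = 60 mm by the arm's readings. I swung the cover onto the catch, let go, then pressed near the free edge with up to about 22 N.
- **Cover seated:** the last wrist picture puts the catch nose fully out over the free edge, and the plate width fits the flat model, not the 4° one. Pressing stopped at 64 mm, the seated height of the plate's top.
- **Bystanders:** image matching showed no shift for any of the seven. The blue vial's match score was only 0.48, which I put down to the arm's shadow.

**Disagreements:**
- The top camera put objects about 2–3 mm off in y from the wrist camera. I used the wrist values.
- I never saw the snap itself. No reading before the stop at 64 mm showed any force, so the seating rests on the pictures and the final press.
- The cover appears about 1.4 mm closer to the lip than nominal, within its play.

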